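# Fit the spice mill on the kitchen machine and hold it pressed

### The job

Lift the grey cover off the drive of the kitchen machine and set it down, flat and grip up, in the middle of the wooden chopping board. Then put the spice mill on the drive, turning it until the splines mesh and it slides home, press it on down until the green press-to-run ring is right at its bottom stop, and finish like that, still gripping the mill and keeping it pressed. Do not drop the cover or the mill, and leave the glasses, stopper, dipper and jar where they stand.

Things in the scene. Friction and masses are not known exactly. Their poses are not given: they have to be found in the camera images.
- well (a point): kitchen machine: fixed low cream housing 200 (x) x 240 (y) x 120 mm high, dial panel on its -x side. This point: centre of the round well in its top (80 mm diameter, 30 deep), level with the top face, 120 mm above the counter; z up, yaw is the machine's. Two steel pins (8 mm diameter, 13 high) stand on the top face 56 mm from this point along the machine's +y and -y
- drive_tip (a point): black splined drive in the well: cross of four equal arms, 34 mm over opposite arms, each 8 mm wide, tops ridged to a roof 4 mm high. This point: top of the cross on its axis, 6 mm below the machine's top face; its x and y run along the arms. It turns about the vertical only, against a drag of 0.05 N m, and stands at any angle. Hidden under the cover at first
- ring (a joint): green press-to-run ring round the drive in the well (outer diameter 74, inner 50 mm): 0 = up (its top 19 mm below the machine's top face), 0.006 m = bottom stop (25 mm below). Sprung: starts to move at 7 N, 11 N at the stop, springs back when let go. The mill's weight alone does not move it
- cover_grip (a point): grey cover plate 96 (x) x 140 (y) x 5 mm, 110 g, lying over the well on the machine, its two 11 mm holes round the pins (1.5 mm play; lift straight up 15 mm or more to clear). Finger grip on its middle: 62 mm long (y), 14 thick (x), 28 high above the plate. This point: centre of that grip, 19 mm above the plate's underside, 14 mm below the grip's top
- mill_grip (a point): spice mill standing on the counter, 126 mm high, about 320 g: cream foot 76 mm in diameter, clear cup 68 mm with a steel blade, cream cap 72 mm (top face 96 mm up), and on the cap a green wing grip 56 mm long (the mill's x), 14 thick (y), 30 high. This point: centre of the wing grip, 111 mm above the mill's bottom edge
- mill_foot (a point): centre of the mill's bottom edge (lowest 4 mm tapered to 71 mm diameter). Cross socket in the underside, slots 10.4 mm wide along the mill's x and y (along and across the wing), 1 to 24 mm up: meshes with the drive every quarter turn, about 4 degrees play. Bottom edge stays 7 mm below the machine's top face if unmeshed, 19 mm when meshed and on the ring, 25 mm at full press
- board_top (a point): bamboo chopping board, 220 (x) x 180 (y) x 14 mm, does not move. This point: centre of its top face
- tumbler_a: glass tumbler, 72 mm in diameter, 115 mm high, bystander; origin at the centre of its underside
- tumbler_b: second glass tumbler, the same size, bystander; origin at the centre of its underside
- stopper: blue silicone bottle stopper standing on its 44 mm flange, 40 mm high, bystander; origin at the centre of its underside
- dipper: stainless steel dipper, bowl 104 mm in diameter and 52 mm high, handle reaching 200 mm from the bowl's axis along the dipper's -x, bystander; origin under the bowl's centre
- spice_jar: amber glass jar with a red cap, 52 mm in diameter, 90 mm high, bystander; origin at the centre of its underside
Things that resemble listed ones, but are neither listed nor needed, are in the scene too. Leave any black or turquoise look-alike of the part that bears mill_grip alone. Of the things that look like the part that bears cover_grip, the middle-sized one is meant.

How it is judged:
By the outcome, as a careful person would: the job done as asked, in the order asked, and still so for the second after the job is handed in, while the arm keeps its last pose, push and grip.
It also fails if it takes over 54 s, if anything falls off the work surface, if the arm or the gripper's body presses on something with over 40 N, if the wrist force passes 120 N, or if a joint passes its speed limit or range.

### The arm

A 6-joint arm with a two-finger parallel gripper is mounted at the origin on the work surface. World frame = base frame: x ahead of the robot, y to its left, z up, the work surface at z = 0. Lengths are in m, angles in rad, forces in N, time in s.
With the tool pointing down it reaches from about 0.25 to 0.775 m from the base axis. Payload 8.9 kg.
Tool frame: the origin (TCP) lies midway between the tips of the shut fingers; the grasp point (between the pads) lies 19 mm behind it; z points along the fingers, y is the direction in which the jaws open and shut (so a half turn about z gives the same grasp; the last joint's range is limited). The gripper opens to 85 mm and grips with 20 to 120 N. Pads are 22 mm wide; open, the fingers measure 114 mm over their backs; the gripper's body (76 mm by 85 mm) begins 54 mm behind the grasp point. The pads swing forward as they close: fully open they stand 13 mm farther back than shut.
Start: joints at [1.111, 0.291, -0.153, 1.127, 0, 1.431], TCP at [0.166, 0.498, 0.202] pointing down, gripper open.
Joint ranges: [-2.52, 2.52], [-0.91, 1.74], [-1.3, 1.37], [-1.96, 2.02], [-1.52, 1.47], [-3.14, 3.14]. Speed limits (rad/s): [2.22, 2.22, 2.79, 3.14, 3.14, 3.14].

### API

Orientations are given as a 3x3 rotation matrix whose columns are the frame's x, y, z axes.
In Python, from cell import arm gives the robot as it stands. The module is installed in compiled form; this text tells all that it offers. Calls block until the motion is done:
- arm.move_ptp(position, orientation): joint-space move of the TCP to a pose.
- arm.move_linear(position, rot=None, vel=0.15): straight line of the TCP; rot=None keeps the orientation; vel is the mean speed in m/s.
- arm.goto_joints(angles): joint-space move.
- arm.gripper_to(opening, f_grip=None): finger opening in m; f_grip is the grip in N (None keeps the last); returns when the fingers have stopped.
- arm.wait(seconds).
- arm.solve_ik(position, orientation): joint angles nearest the present ones, or None.
- arm.camera(name): name is "scene" or "top"; returns a dict with "pixels" (384x512x3 uint8, red, green, blue), "fx", "fy", "cx", "cy" (pixels), "rvec" (rotation vector, rad) and "tvec" (3), from world to camera coordinates, as OpenCV has them. Camera axes: x right, y down, z forward; pixel columns grow to the right and rows downward; lengths in m; the calibration is good to about 2 mm. A picture is of the moment at which its call begins. There is no depth.
A pose or a line that the arm cannot do raises arm.PlanningError and nothing moves.
- arm.job_done(): hands the job in, once; it reports no verdict.
Readings, each from a call of its own:
- arm.get_time_s(): time.
- arm.get_joints(): joint angles.
- arm.get_joint_vel(): joint speeds.
- arm.get_effort(): joint torques, N m.
- arm.get_ee_pos(): TCP position.
- arm.get_tool_rot(): TCP orientation.
- arm.get_ft_force(): force on the tool from outside, world axes, zero at the start.
- arm.get_ft_torque(): the same for the moment, N m.
- arm.get_grip_width(): finger opening in m.
Only numpy, scipy, OpenCV 4.12 (cv2) and the standard library are available. Lean on these libraries where they do the work, as an engineer would, in place of code of your own. Each camera call takes 0.05 s, during which the arm holds its last target.

## Working session

There is one attempt and no reset: what is moved stays moved. The work goes in short steps, each a Python script; the robot and the scene stay as the last script left them, time stands still between calls to the robot, and variables do not carry over. Pictures are saved under pics/ and viewed, and the job is handed in when it is done.

```bash
ls && mkdir -p pics && cat > h.py <<'E'
import numpy as np, cv2
from cell import arm
def shot(n,fn):
    c=arm.camera(n); cv2.imwrite(fn,c["pixels"][:,:,::-1]); np.savez(fn.replace('.png','.npz'),**c); return c
def load(fn): return dict(np.load(fn))
def K(c): return np.array([[c["fx"],0,c["cx"]],[0,c["fy"],c["cy"]],[0,0,1]],float)
def ray(c,uv):
    R,_=cv2.Rodrigues(np.array(c["rvec"],float)); t=np.array(c["tvec"],float).ravel()
    d=np.linalg.inv(K(c))@np.array([uv[0],uv[1],1.]); return -R.T@t, R.T@d
def onz(c,uv,z):
    o,d=ray(c,uv); return o+d*(z-o[2])/d[2]
def proj(c,p):
    q,_=cv2.projectPoints(np.array(p,float).reshape(-1,3),np.array(c["rvec"],float),np.array(c["tvec"],float),K(c),None); return q.reshape(-1,2)
def down(a):  # tool z down, tool y (jaw dir) at world angle a
    y=np.array([np.cos(a),np.sin(a),0]); z=np.array([0,0,-1.]); return np.column_stack([np.cross(y,z),y,z])
E
python3 - <<'E'
from h import *
for n in("scene","top"):
    c=shot(n,f"pics/{n}0.png"); o,_=ray(c,(0,0)); print(n,o,c["fx"],c["cx"],c["cy"],c["pixels"].shape)
    im=cv2.resize(c["pixels"][:,:,::-1],(800,600),interpolation=cv2.INTER_CUBIC); cv2.imwrite(f"pics/{n}0b.png",im)
print(arm.get_time_s(),arm.get_tool_rot())
E
```

```text
pics
scene [1.26552277 0.38485835 0.73605703] 362.9631512307594 257.7788612671229 191.52290650682406 (384, 512, 3)
top [ 0.29016646 -0.09471067  1.10478951] 347.74825147398946 255.60159922840302 195.71947276065762 (384, 512, 3)
0.1 [[-9.48990434e-01  3.15304409e-01 -5.35244709e-04]
 [ 3.15304808e-01  9.48989906e-01 -1.01832484e-03]
 [ 1.86859514e-04 -1.13514576e-03 -9.99999338e-01]]
```

View pics/scene0b.png

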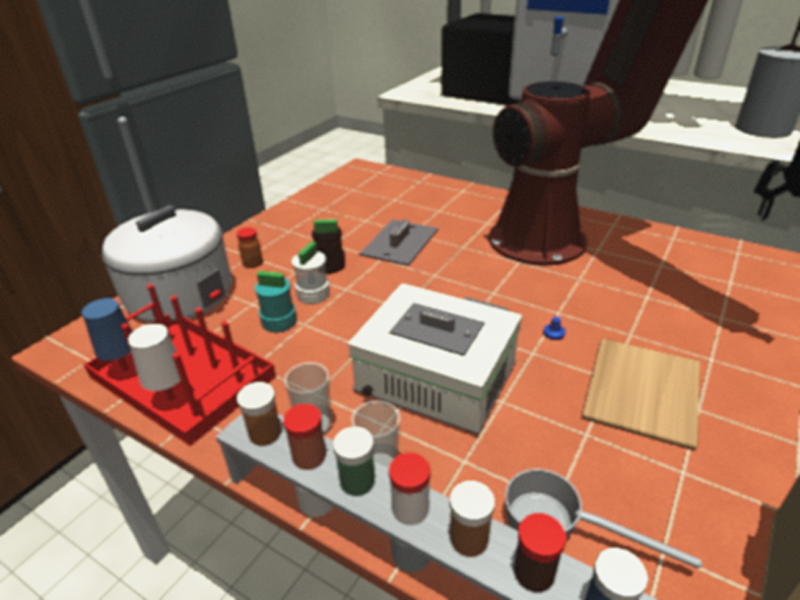

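View pics/top0b.png

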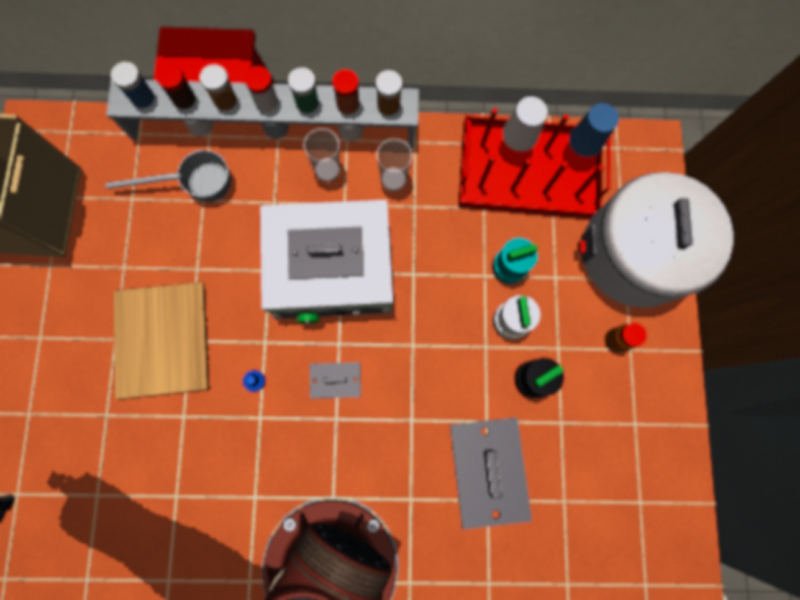

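Scene view: the machine with its cover is at about (435,325), the white mill at (310,275) and the board at (645,390). In the top view (800x600):

- **Cover candidates:** (325,252) on the machine, (335,380) small, and (490,472) large. I choose the middle-sized one, which is on the machine.
- **Mill candidates:** turquoise (515,258), cream (518,315), and black (540,378). I choose the cream one.

Next I'll crop both choices closely and measure them.

```bash
python3 - <<'E'
from h import *
t=load("pics/top0.npz"); s=load("pics/scene0.npz")
a=t["pixels"][120:210,160:260,::-1]; b=t["pixels"][180:225,305:355,::-1]
A=cv2.resize(a,(500,450),interpolation=cv2.INTER_CUBIC);B=cv2.resize(b,(300,270),interpolation=cv2.INTER_CUBIC)
o=np.zeros((450,800,3),np.uint8);o[:,:500]=A;o[:270,500:]=B
cv2.imwrite("pics/crop_top.png",o)
a=s["pixels"][175:280,215:340,::-1]; b=s["pixels"][135:200,180:225,::-1]
A=cv2.resize(a,(536,450),interpolation=cv2.INTER_CUBIC);B=cv2.resize(b,(264,381),interpolation=cv2.INTER_CUBIC)
o=np.zeros((450,800,3),np.uint8);o[:,:536]=A;o[:381,536:]=B
cv2.imwrite("pics/crop_scene.png",o)
def comps(c,m,z,nm,minA=25):
    n,l,st,ce=cv2.connectedComponentsWithStats(m.astype(np.uint8))
    for i in range(1,n):
        if st[i,4]>=minA:
            r=cv2.minAreaRect(np.argwhere(l==i)[:,::-1].astype(np.float32))
            print(nm,ce[i].round(1),st[i,4],"rect",np.round(r[0],1),np.round(r[1],1),round(r[2],1),"world@z",z,onz(c,ce[i],z)[:2].round(4))
for nm,c in(("top",t),("scene",s)):
    h=cv2.cvtColor(c["pixels"],cv2.COLOR_RGB2HSV); H,S,V=[h[...,i].astype(int) for i in range(3)]
    comps(c,(H>45)&(H<75)&(S>150)&(V>60),0.126,nm+" green",15)
    comps(c,(H>13)&(H<25)&(S>80)&(V>130),0.014,nm+" board",300)
    comps(c,(S<60)&(V>170),0.12,nm+" white",80)
    comps(c,(S<40)&(V>60)&(V<150),0.125,nm+" grey",150)
E
```

```text
top green [334.1 160.9] 77 rect [334.2 160.9] [ 4.4 17.4] 71.6 world@z 0.126 [ 0.5888 -0.3489]
top green [335.1 199.2] 70 rect [335.1 199. ] [16.4  4.1] 80.5 world@z 0.126 [ 0.4743 -0.3488]
top green [196.5 202.5] 73 rect [196.5 202.5] [ 5. 13.] 90.0 world@z 0.126 [0.456  0.0481]
top green [350.8 240.4] 118 rect [350.8 240.3] [ 6.4 18.3] 56.3 world@z 0.126 [ 0.3571 -0.3902]
top board [101.9 217.8] 3963 rect [101.1 217.1] [71.1 60.1] 86.4 world@z 0.014 [0.4205 0.3557]
top white [79.  46.7] 185 rect [79.  46.5] [13. 16.] 90.0 world@z 0.12 [0.9382 0.4347]
top white [134.   54.8] 294 rect [131.9  56.7] [19.2 32.2] 16.9 world@z 0.12 [0.9166 0.2642]
top white [192.4  50.4] 188 rect [192.5  50.5] [13. 15.] 90.0 world@z 0.12 [0.9379 0.0853]
top white [248.4  52.1] 186 rect [248.3  52.3] [14.8 14.1] 45.0 world@z 0.12 [ 0.9381 -0.0895]
top white [183.7  68.2] 144 rect [184.5  66. ] [15. 18.] -0.0 world@z 0.12 [0.8764 0.1088]
top white [209.9  67.4] 163 rect [211.   66.5] [19.8 12.9] 86.6 world@z 0.12 [0.8815 0.0283]
top white [236.4  68.5] 157 rect [237.5  67.5] [15. 19.] -0.0 world@z 0.12 [ 0
[... 4383 characters left out ...]
ld@z 0.125 [ 0.8954 -0.3253]
scene grey [270.3 253.5] 1114 rect [266.8 253.6] [86.7 24. ] 15.0 world@z 0.125 [0.7413 0.0838]
scene grey [129.2 338.9] 8277 rect [121.6 359.3] [247.6  94.6] 31.2 world@z 0.125 [ 1.0643 -0.0346]
scene grey [219.  329.8] 1204 rect [228.8 339.7] [212.1  18.5] 28.8 world@z 0.125 [0.9639 0.0988]
scene grey [233.5 294.8] 287 rect [234.5 298.9] [31.3 40.6] 69.0 world@z 0.125 [0.8827 0.0765]
scene grey [348.3 314.2] 760 rect [347.5 319.1] [46.8 35.5] 10.3 world@z 0.125 [0.808  0.2969]
scene grey [262.  324.1] 440 rect [262.  322.5] [25. 24.] 90.0 world@z 0.125 [0.9122 0.1629]
scene grey [385.9 377.5] 178 rect [389.5 380.7] [35.5 20.5] 28.1 world@z 0.125 [0.8947 0.3934]
```

```bash
sleep 1; ls pics
```

```text
crop_scene.png
crop_top.png
scene0.npz
scene0.png
scene0b.png
top0.npz
top0.png
top0b.png
```

View pics/crop_top.png

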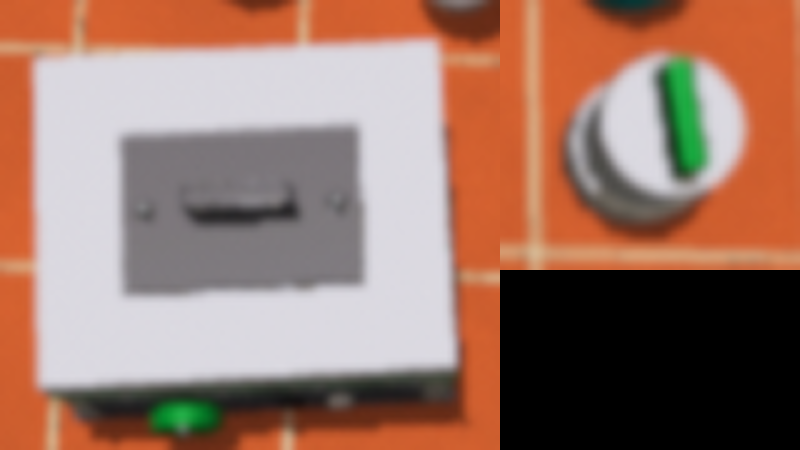

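View pics/crop_scene.png

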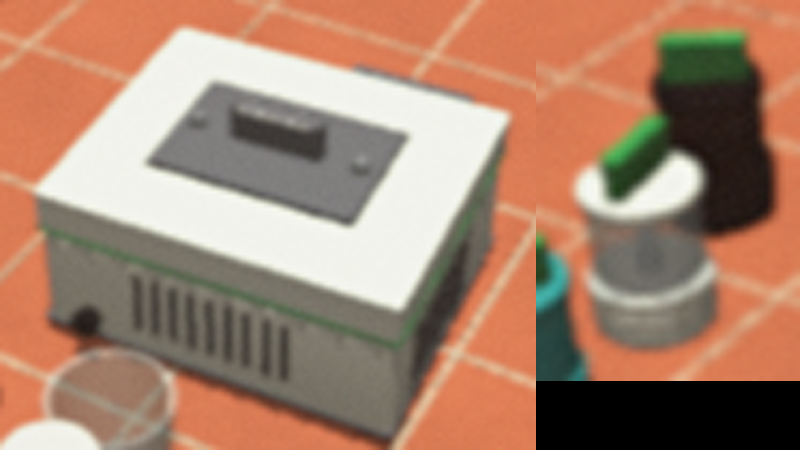

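The crops confirm both choices. The grey plate sits on the machine with its two pins showing and its grip along machine y, and the mill is clear and cream with a green wing. Next I'll get precise poses from contours in both views.

```bash
cat > meas.py <<'E'
from h import *
def quad(c,mask,z,seed=None):
    """contour of mask -> world plane -> 4 side lines (robust), returns centre, sizes, yaw"""
    cs,_=cv2.findContours(mask.astype(np.uint8),cv2.RETR_EXTERNAL,cv2.CHAIN_APPROX_NONE)
    k=max(cs,key=cv2.contourArea)[:,0,:].astype(float)
    w=np.array([onz(c,p,z)[:2] for p in k])
    (cx,cy),(a,b),ang=cv2.minAreaRect((w*1000).astype(np.float32))
    box=cv2.boxPoints(((cx,cy),(a,b),ang))/1000
    L=[]
    for i in range(4):
        p,q=box[i],box[(i+1)%4]; d=(q-p)/np.linalg.norm(q-p); n=np.array([-d[1],d[0]]); l=np.linalg.norm(q-p)
        s=(w-p)@d; e=np.abs((w-p)@n); sel=w[(s>.12*l)&(s<.88*l)&(e<.012)]
        vx,vy,x0,y0=cv2.fitLine((sel*1000).astype(np.float32),cv2.DIST_HUBER,0,.01,.01).ravel()
        L.append(np.cross([x0,y0,1],[x0+vx*100,y0+vy*100,1]))
    cor=[]
    for i in range(4):
        p=np.cross(L[i],L[(i+1)%4]); cor.append(p[:2]/p[2]/1000)
    cor=np.array(cor); e=np.roll(cor,-1,0)-cor; ln=np.linalg.norm(e,axis=1)
    an=np.degrees(np.arctan2(e[:,1],e[:,0]))%90; an=np.where(an>45,an-90,an)
    return cor.mean(0),ln,an
def hsv(c):
    h=cv2.cvtColor(c["pixels"],cv2.COLOR_RGB2HSV); return [h[...,i].astype(int) for i in range(3)]
def comp(m,uv):
    n,l=cv2.connectedComponents(m.astype(np.uint8)); v=l[int(uv[1]),int(uv[0])]; return l==v if v else None
E
python3 - <<'E'
from meas import *
t=load("pics/top0.npz"); s=load("pics/scene0.npz")
for nm,c,pu,mu,bu in(("top",t,(190,170),(175,185),(102,218)),("scene",s,(260,213),(300,245),(413,250))):
    H,S,V=hsv(c)
    g=comp((S<50)&(V>40)&(V<155),pu); 
    print(nm,"V at pts",V[pu[1],pu[0]],V[mu[1],mu[0]])
    if g is not None: print("plate",g.sum(),*[np.round(x,4) for x in quad(c,g,.125)])
    w=comp((S<60)&(V>170),mu)
    if w is not None: print("machine",w.sum(),*[np.round(x,4) for x in quad(c,w,.12)])
    b=comp((H>12)&(H<27)&(S>60)&(V>110),bu)
    if b is not None: print("board",b.sum(),*[np.round(x,4) for x in quad(c,b,.014)])
# pins & mill
H,S,V=hsv(t)
g=comp((H>45)&(H<80)&(S>110)&(V>50),(335,199)); r=cv2.minAreaRect(np.argwhere(g)[:,::-1].astype(np.float32)); print("green top",g.sum(),r)
P=np.argwhere(g)[:,::-1].astype(float);W=np.array([onz(t,p,.126)[:2] for p in P]); m=W.mean(0);u,sv,vt=np.linalg.svd(W-m);print("wing@.126",m,np.degrees(np.arctan2(vt[0,1],vt[0,0])))
cap=comp(((S<60)&(V>200))|g,(327,200)); cs,_=cv2.findContours(cap.astype(np.uint8),cv2.RETR_EXTERNAL,cv2.CHAIN_APPROX_NONE); k=max(cs,key=cv2.contourArea); (e,ax,an)=cv2.fitEllipse(k); print("cap",e,ax,onz(t,e,.096), np.array(ax)*(1.105-.096)/348)
H,S,V=hsv(s)
for uv in((197,160),(198,158),(200,158),(196,161)):
    g=comp((H>40)&(H<80)&(S>110)&(V>50),uv)
    if g is not None: 
        P=np.argwhere(g)[:,::-1].astype(float);print("scene green",g.sum(),P.mean(0),cv2.minAreaRect(P.astype(np.float32)),onz(s,P.mean(0),.115));break
E
```

```text
top V at pts 126 224
plate 1466 [0.5777 0.0213] [0.0912 0.1311 0.0933 0.1339] [4.8793 3.9791 3.1364 4.896 ]
machine 3881 [0.5796 0.0217] [0.1948 0.2362 0.1989 0.2396] [4.6901 3.3755 3.6898 4.3576]
board 4084 [-0.2794  0.5433] [1.0589 0.9146 3.0037 2.8891] [1.1433 7.472  7.9147 5.1977]
scene V at pts 129 165
plate 1113 [0.5865 0.0234] [0.0901 0.1354 0.0916 0.1339] [3.8895 3.9408 4.8098 4.5921]Traceback (most recent call last):
  File "<stdin>", line 11, in <module>
  File "meas.py", line 13, in quad
    vx,vy,x0,y0=cv2.fitLine((sel*1000).astype(np.float32),cv2.DIST_HUBER,0,.01,.01).ravel()
                ~~~~~~~~~~~^^^^^^^^^^^^^^^^^^^^^^^^^^^^^^^^^^^^^^^^^^^^^^^^^^^^^^^^
cv2.error: OpenCV(4.12.0) /io/opencv/modules/imgproc/src/linefit.cpp:50: error: (-215:Assertion failed) count > 0 in function 'fitLine2D_wods'
```

```bash
python3 - <<'E'
from meas import *
t=load("pics/top0.npz"); s=load("pics/scene0.npz")
def tryq(lbl,c,m,uv,z):
    g=comp(m,uv)
    if g is None: print(lbl,"none");return
    try: print(lbl,g.sum(),*[np.round(x,4) for x in quad(c,g,z)])
    except Exception as e: print(lbl,g.sum(),"fail")
H,S,V=hsv(t)
print("board px",H[218,102],S[218,102],V[218,102],"tile",H[230,130],S[230,130],V[230,130])
for lo in(70,85,100): 
  tryq(f"top board H>=13 V>{lo}",t,(H>=13)&(H<27)&(S>60)&(S<185)&(V>lo),(102,218),.014)
H,S,V=hsv(s)
print("board px",H[250,413],S[250,413],V[250,413],"machine top",H[225,300],S[225,300],V[225,300],"front",H[245,290],V[245,290])
tryq("scene board",s,(H>=13)&(H<27)&(S>60)&(S<185)&(V>100),(413,250),.014)
for v in(190,200,210,220): 
  w=(S<60)&(V>v); m=comp(w,(300,225)); tryq(f"scene machine {v}",s,w,(300,225),.12)
H,S,V=hsv(t)
g=comp((H>45)&(H<80)&(S>110)&(V>50),(335,199))
P=np.argwhere(g)[:,::-1].astype(float);W=np.array([onz(t,p,.126)[:2] for p in P]); m=W.mean(0);u,sv,vt=np.linalg.svd(W-m);print("wing@.126",g.sum(),m,np.degrees(np.arctan2(vt[0,1],vt[0,0])))
cap=comp(((S<60)&(V>200))|g,(327,200)); cs,_=cv2.findContours(cap.astype(np.uint8),cv2.RETR_EXTERNAL,cv2.CHAIN_APPROX_NONE); k=max(cs,key=cv2.contourArea); (e,ax,an)=cv2.fitEllipse(k); print("cap",e,ax,onz(t,e,.096), np.array(ax)*(1.105-.096)/348)
H,S,V=hsv(s)
for uv in((197,160),(198,158),(200,158),(196,161),(194,163)):
    g=comp((H>40)&(H<80)&(S>110)&(V>40),uv)
    if g is not None: 
        P=np.argwhere(g)[:,::-1].astype(float);print("scene green",g.sum(),P.mean(0),cv2.minAreaRect(P.astype(np.float32)),onz(s,P.mean(0),.111));break
for nm,c in(("top",t),("scene",s)):
    print(nm,"base origin proj",proj(c,[[0,0,0]]),"tcp",proj(c,[arm.get_ee_pos()]))
E
for n in top scene; do :; done; python3 - <<'E'
import sys; sys.path.insert(0,'.')
import os; os.chdir('.')
from h import *
s=load("pics/scene0.npz"); t=load("pics/top0.npz")
im=cv2.resize(s["pixels"][175:285,215:345,::-1],None,fx=6,fy=5.4,interpolation=cv2.INTER_CUBIC)
cv2.imwrite("pics/cs2.png",im)
E
```

```text
board px 16 147 214 tile 16 150 189
top board H>=13 V>70 4084 [-0.2794  0.5433] [1.0589 0.9146 3.0037 2.8891] [1.1433 7.472  7.9147 5.1977]
top board H>=13 V>85 4084 [-0.2794  0.5433] [1.0589 0.9146 3.0037 2.8891] [1.1433 7.472  7.9147 5.1977]
top board H>=13 V>100 4084 [-0.2794  0.5433] [1.0589 0.9146 3.0037 2.8891] [1.1433 7.472  7.9147 5.1977]
board px 18 110 229 machine top 38 8 241 front 23 121
scene board 4011 fail
scene machine 190 2971 [0.5827 0.0218] [0.1973 0.2386 0.199  0.2379] [4.2482 4.2906 4.448  4.6933]
scene machine 200 2927 [0.5826 0.0217] [0.1973 0.2383 0.1968 0.2375] [4.3505 4.3512 4.5656 4.2252]
scene machine 210 2892 [0.5827 0.0213] [0.1974 0.2373 0.1959 0.2369] [4.3505 4.3728 4.4742 4.0123]
scene machine 220 2827 [0.5824 0.0212] [0.1969 0.2371 0.1938 0.2368] [4.3505 4.4803 4.4337 3.7306]
wing@.126 87 [ 0.47484631 -0.3488193 ] -173.1014300727584
cap (327.1371765136719, 200.73158264160156) (7.7314982414245605, 23.042192459106445) [ 0.47472373 -0.33268838  0.096     ] [0.0224169  0.06680912]
scene green 76 [196.59210526 160.51315789] ((196.50003051757812, 160.50001525878906), (5.656853675842285, 14.142135620117188), 45.0) [ 0.47478075 -0.35537837  0.111     ]
top base origin proj [[211.24813786 362.27522082]] tcp [[  1.25182652 310.81367846]]
scene base origin proj [[343.35791335 153.39851172]] tcp [[500.23358865 158.84151099]]
```

View pics/cs2.png

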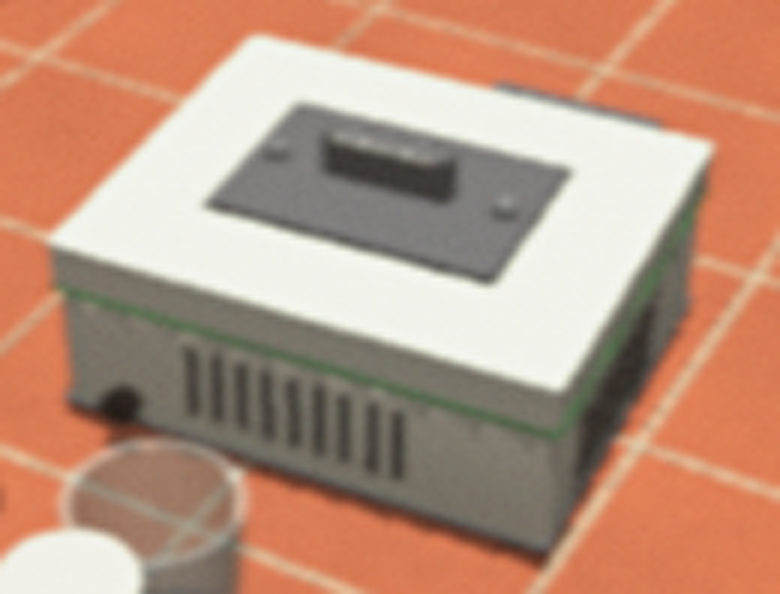

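```bash
python3 - <<'E'
from meas import *
t=load("pics/top0.npz"); s=load("pics/scene0.npz")
def tri(a,b):
    P=[]
    for c in (t,s):
        R,_=cv2.Rodrigues(c["rvec"]); P.append(K(c)@np.hstack([R,c["tvec"].reshape(3,1)]))
    x=cv2.triangulatePoints(P[0],P[1],np.array(a,float).reshape(2,1),np.array(b,float).reshape(2,1)); return (x[:3]/x[3]).ravel().round(4)
q=lambda x,y:(x/5+160-.4,y/5+120-.4)
r=lambda x,y:(x/6+215-.42,y/5.4+175-.4)
print("grip top",onz(t,q(238,196),.153),onz(s,r(390,147),.153),tri(q(238,196),r(390,147)))
print("pin +y",onz(t,q(145,211),.133),onz(s,r(505,207),.133),tri(q(145,211),r(505,207)))
print("pin -y",onz(t,q(337,203),.133),onz(s,r(277,150),.133),tri(q(337,203),r(277,150)))
for nm,c in(("t",t),("s",s)):
    g=cv2.cvtColor(c["pixels"],cv2.COLOR_RGB2GRAY).astype(int)
# enlarged board & mill
a=cv2.resize(t["pixels"][170:265,60:145,::-1],(400,447),interpolation=cv2.INTER_CUBIC)
b=cv2.resize(s["pixels"][205:295,365:460,::-1],(400,379),interpolation=cv2.INTER_CUBIC)
o=np.zeros((447,800,3),np.uint8);o[:,:400]=a;o[:379,400:]=b;cv2.imwrite("pics/boards.png",o)
a=cv2.resize(t["pixels"][180:225,305:355,::-1],(500,450),interpolation=cv2.INTER_CUBIC)
b=cv2.resize(s["pixels"][150:200,180:213,::-1],(297,450),interpolation=cv2.INTER_CUBIC)
cv2.imwrite("pics/mills.png",np.hstack([a,b]))
E
```

```text
grip top [0.57772327 0.02016087 0.153     ] [0.58828932 0.02483892 0.153     ] [0.58   0.0207 0.146 ]
pin +y [0.57342444 0.0756411  0.133     ] [0.58264193 0.07921493 0.133     ] [0.5754 0.0764 0.1268]
pin -y [ 0.58099409 -0.03474275  0.133     ] [ 0.59265652 -0.03112736  0.133     ] [ 0.5838 -0.0353  0.1255]
```

View pics/boards.png

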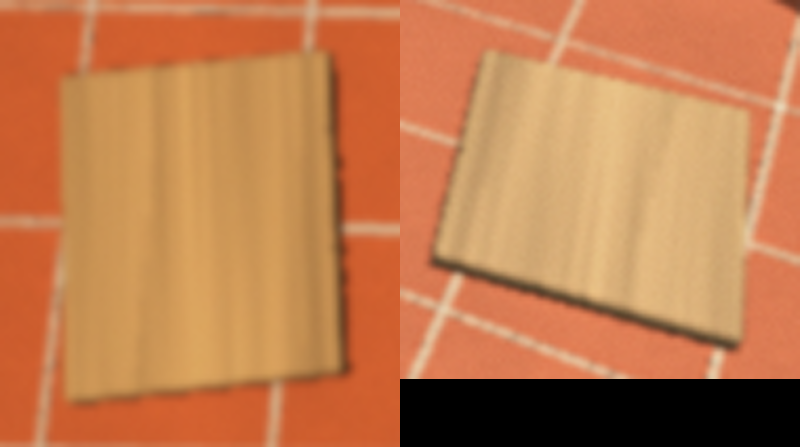

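View pics/mills.png

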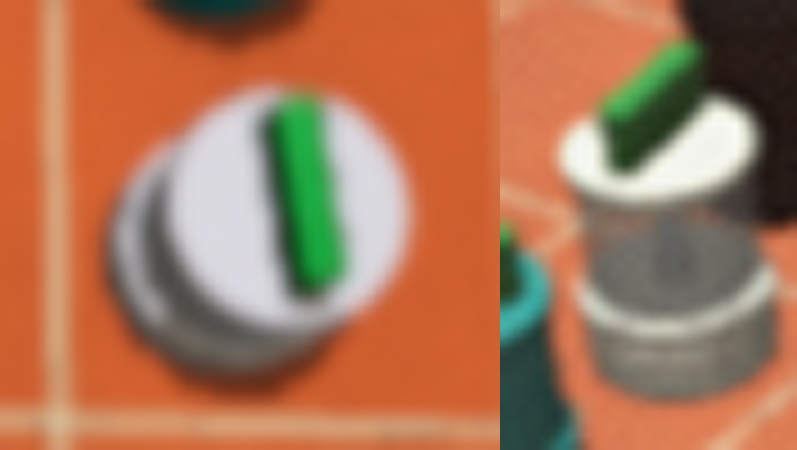

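```bash
python3 - <<'E'
from meas import *
t=load("pics/top0.npz"); s=load("pics/scene0.npz")
def roi(m,x0,y0,x1,y1):
    o=np.zeros_like(m); o[y0:y1,x0:x1]=m[y0:y1,x0:x1]; return cv2.morphologyEx(o.astype(np.uint8),cv2.MORPH_OPEN,np.ones((5,5),np.uint8))
for nm,c,b,uv in(("top",t,(68,175,140,262),(102,218)),("scene",s,(370,210,455,290),(413,250))):
    H,S,V=hsv(c); m=comp(roi((H>=12)&(H<=24)&(S>60)&(S<190)&(V>110),*b),uv)
    print(nm,m.sum(),*[np.round(x,4) for x in quad(c,m,.014)])
p=lambda x,y:(x/4.706+60-.4,y/4.706+170-.4)
r=lambda x,y:(x/4.21+365-.4,y/4.21+205-.4)
print(np.mean([onz(t,p(*k),.014) for k in((62,76),(328,53),(345,374),(68,402))],0),np.mean([onz(s,r(*k),.014) for k in((85,50),(350,110),(338,345),(33,258))],0))
m_=lambda x,y:(x/10+305-.45,y/10+180-.45); n_=lambda x,y:(x/9+180-.45,y/9+150-.45)
n2=lambda x,y:n_(x-500,y)
print("cap",onz(t,m_(290,207),.096),onz(s,n2(658,147),.096))
print("wing top ends",[onz(t,m_(*k),.126)[:2].round(4) for k in((301,98),(325,278))],"scene",[onz(s,n2(*k),.126)[:2].round(4) for k in((612,113),(690,48))])
print("foot ellipse bottom circle scene z=0", onz(s,n2(680,365),0.0))
# other things
H,S,V=hsv(t)
m=((H>105)&(H<130)&(S>150)&(V>60)); n,l,st,ce=cv2.connectedComponentsWithStats(m.astype(np.uint8)); print([ (ce[i].round(),onz(t,ce[i],.03)[:2].round(3)) for i in range(1,n) if st[i,4]>20])
print("dipper",onz(t,(131,113),.04)[:2],"tumblers",onz(t,(206,95),.1)[:2],onz(t,(252,98),.1)[:2])
E
```

```text
top 4144 [0.4232 0.3554] [0.2183 0.1767 0.2166 0.1795] [7.2862 7.2931 6.5441 6.7301]
scene 3810 [0.4296 0.3574] [0.2198 0.1779 0.2207 0.1767] [7.3013 6.9746 7.6073 7.272 ]
[0.42281704 0.35459335 0.014     ] [0.43037061 0.35732336 0.014     ]
cap [ 0.47658979 -0.35186865  0.096     ] [ 0.4828804 -0.3488988  0.096    ]
wing top ends [array([ 0.5032, -0.3483]), array([ 0.4506, -0.3538])] scene [array([ 0.5092, -0.3444]), array([ 0.4577, -0.3493])]
foot ellipse bottom circle scene z=0 [ 0.4894856  -0.34733249  0.        ]
[(array([162., 243.]), array([0.344, 0.16 ]))]
dipper [0.75955236 0.28585145] tumblers [0.79939322 0.03907438] [ 0.79376888 -0.10386783]
```

Both views show the same layout with a steady offset of about 6 mm in x, so I use the mean and let contact settle the rest.

| Item | x | y | Yaw |
|---|---|---|---|
| Cover grip | 0.581 | 0.022 | 4.2° |
| Mill | 0.4795 | -0.350 | 6° |
| Board | 0.4265 | 0.3565 | 7° |

The sizes match the given ones to within about 6 mm, less than two pixels of outline. I'm going for the cover now.

```bash
python3 - <<'E'
from h import *
R=down(np.radians(4.2))
print(arm.get_time_s()); arm.move_ptp([.581,.022,.20],R); print("hover",arm.get_time_s(),arm.get_ee_pos(),arm.get_ft_force())
shot("top","pics/top1.png"); 
arm.move_linear([.581,.022,.130],vel=.12); print(arm.get_time_s(),arm.get_ee_pos(),arm.get_ft_force())
c=shot("scene","pics/s1.png")
cv2.imwrite("pics/s1c.png",cv2.resize(c["pixels"][130:270,200:360,::-1],(686,600),interpolation=cv2.INTER_CUBIC))
arm.gripper_to(.035,20); print(arm.get_grip_width(),arm.get_ft_force(),arm.get_time_s())
c=shot("scene","pics/s2.png")
cv2.imwrite("pics/s2c.png",cv2.resize(c["pixels"][130:270,200:360,::-1],(686,600),interpolation=cv2.INTER_CUBIC))
E
```

```text
0.1
hover 2.3583 [0.5808662  0.02293483 0.20005891] [ 0.26370964 -0.32806134  0.04487122]
3.1417 [0.58142548 0.02211293 0.13064235] [ 0.33032613 -0.37349899 -0.07776219]
0.035054671096459614 [ 0.17302947 -0.16356192  0.11153897] 3.7333
```

View pics/s2c.png

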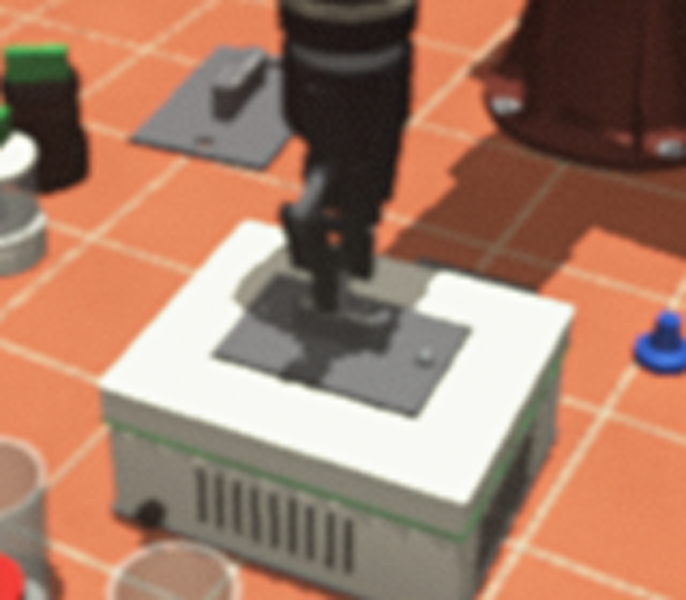

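The finger straddles the grip at about (328,290), slightly toward -y. I'll compare the projected finger position with what the picture shows.

```bash
python3 - <<'E'
from h import *
c=load("pics/s2.npz"); p=arm.get_ee_pos(); print(p)
u=np.array([np.cos(.073),np.sin(.073),0]);v=np.array([-u[1],u[0],0])
f=lambda q:((proj(c,[q])[0]-[200,130]+.4)*4.29).round(0)
for d in(.0175,.0275): 
  for w in(-.011,.011): print(d,w,f(p+u*d+v*w+[0,0,.004]),f(p+u*d+v*w+[0,0,.03]))
cv2.imwrite("pics/s2d.png",cv2.resize(c["pixels"][170:220,255:310,::-1],(660,600),interpolation=cv2.INTER_CUBIC))
E
```

```text
[0.58099732 0.02199691 0.13001279]
0.0175 -0.011 [317. 337.] [317. 304.]
0.0175 0.011 [349. 347.] [350. 313.]
0.0275 -0.011 [310. 346.] [310. 313.]
0.0275 0.011 [342. 356.] [343. 322.]
```

View pics/s2d.png

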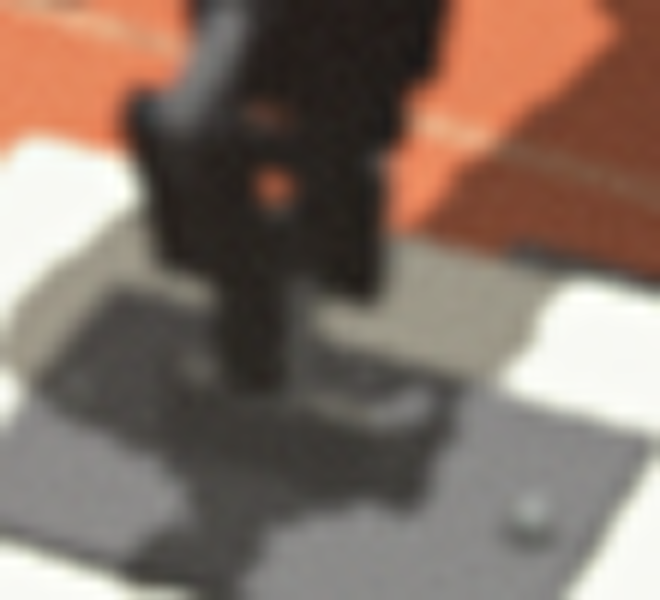

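```bash
python3 - <<'E'
from h import *
f0=np.array(arm.get_ft_force())
for w in(.028,.022,.018):
    arm.gripper_to(w,20); print(w,round(arm.get_grip_width(),4),(np.array(arm.get_ft_force())-f0).round(2),np.array(arm.get_ft_torque()).round(3),round(arm.get_time_s(),2))
    if abs(arm.get_ft_force()[0]-f0[0])>4: break
E
```

```text
0.028 0.0281 [ 0.51 -0.19  0.43] [-0.007 -0.002  0.034] 4.03
0.022 0.022 [ 1.26 -0.02  0.8 ] [-0.054  0.007 -0.052] 4.26
0.018 0.0179 [ 0.36 -0.06 -0.08] [ 0.03  -0.003 -0.006] 4.47
```

```bash
python3 - <<'E'
from h import *
P=lambda s:print(s,round(arm.get_grip_width(),4),np.array(arm.get_ee_pos()).round(4),np.array(arm.get_ft_force()).round(2),np.array(arm.get_ft_torque()).round(3),round(arm.get_time_s(),2))
arm.gripper_to(.010,50); P("closed")
p=arm.get_ee_pos()
if abs(arm.get_ft_force()[0])<25:
    q=np.array([.581,.022,.136]); arm.move_linear(q,vel=.03); P("6mm")
    q[2]=.18; arm.move_linear(q,vel=.08); P("up")
    q[2]=.235; arm.move_linear(q,vel=.2); P("up2")
    for n in("scene","top"):
        c=shot(n,f"pics/{n}3.png"); 
        cv2.imwrite(f"pics/{n}3b.png",cv2.resize(c["pixels"][:,:,::-1],(800,600),interpolation=cv2.INTER_CUBIC))
E
```

```text
closed 0.01 [0.581 0.022 0.13 ] [-0.54 -0.35 -0.89] [ 0.035 -0.009 -0.037] 4.72
6mm 0.0098 [0.5812 0.022  0.1364] [ 0.34  0.58 -0.55] [ 0.017 -0.017  0.025] 5.08
up 0.0099 [0.5808 0.022  0.1797] [-0.28  1.12 -0.8 ] [ 0.005 -0.009 -0.005] 5.78
up2 0.0101 [0.5811 0.022  0.235 ] [-0.15  0.31 -0.5 ] [-0.029  0.03  -0.003] 6.2
```

View pics/scene3b.png

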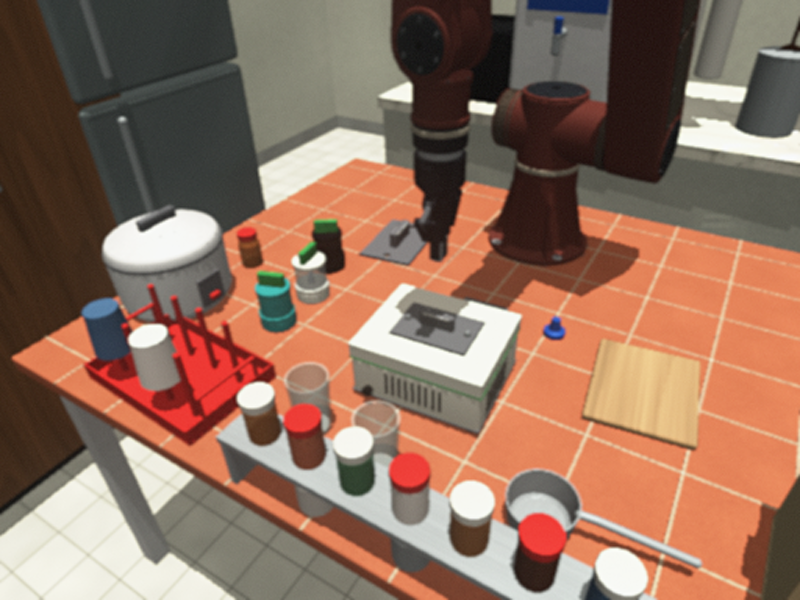

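View pics/top3b.png

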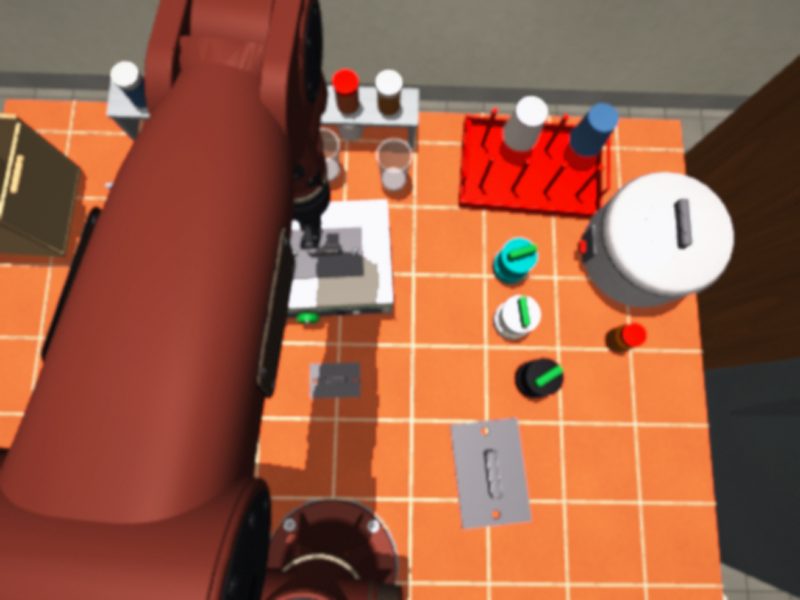

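The fingers closed to 10 mm on nothing, so the 14 mm grip was missed. In the scene view the fingers hang at (438,255) and the cover is still in place. I'll compare the TCP projection with the visible tip.

```bash
python3 - <<'E'
from h import *
p=arm.get_ee_pos();print(p,arm.get_tool_rot().round(3),arm.get_joints())
for n in("scene","top"):
    c=load(f"pics/{n}3.npz"); q=proj(c,[p])[0]; print(n,q)
    x,y=q.astype(int); x0,y0=max(x-33,0),max(y-35,0)
    im=cv2.resize(c["pixels"][y0:y0+60,x0:x0+66,::-1],None,fx=6,fy=6,interpolation=cv2.INTER_CUBIC)
    for dz,col in((0,(0,0,255)),(.019,(255,0,0)),(.019+.054,(0,255,255))):
        k=(proj(c,[p+[0,0,dz]])[0]-[x0,y0]+.4)*6; cv2.drawMarker(im,tuple(int(v) for v in k),col,0,14,1)
    cv2.imwrite(f"pics/tip_{n}.png",im)
a=cv2.imread("pics/tip_scene.png");b=cv2.imread("pics/tip_top.png");cv2.imwrite("pics/tips.png",np.hstack([a,b]))
E
```

```text
[0.58030859 0.02204642 0.23380399] [[-0.073  0.997 -0.002]
 [ 0.997  0.073  0.   ]
 [ 0.    -0.002 -1.   ]] [-8.78789228e-02  3.86701889e-01  6.80731392e-02  1.25412876e+00
 -2.09048149e-05  1.40963793e+00]
scene [280.48356934 174.47831377]
top [203.16948505 148.73892229]
```

View pics/tips.png

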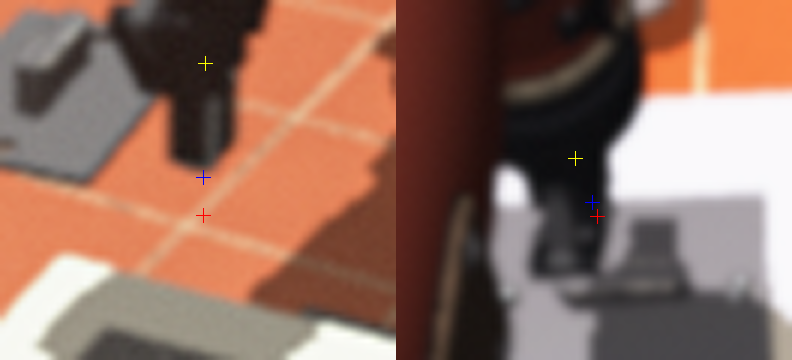

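```bash
cat >> h.py <<'E'
def tri(t,a,s,b):
    P=[]
    for c in (t,s):
        R,_=cv2.Rodrigues(np.array(c["rvec"],float)); P.append(K(c)@np.hstack([R,np.array(c["tvec"],float).reshape(3,1)]))
    x=cv2.triangulatePoints(P[0],P[1],np.array(a,float).reshape(2,1),np.array(b,float).reshape(2,1)); x=(x[:3]/x[3]).ravel()
    return x,proj(t,[x])[0]-a,proj(s,[x])[0]-b
E
python3 - <<'E'
from h import *
t=load("pics/top3.npz");s=load("pics/scene3.npz")
print(tri(t,(198.6,157.9),s,(279.6,165.6)))
# hover pictures: top1 at (.581,.022,.20) open
t1=load("pics/top1.npz")
im=cv2.resize(t["pixels"][110:190,160:270,::-1],(770,560),interpolation=cv2.INTER_CUBIC);cv2.imwrite("pics/t3c.png",im)
E
```

```text
(array([0.55735229, 0.01993566, 0.24687643]), array([ 4.38195322, -2.20798248]), array([4.49070957, 0.11723599]))
```

View pics/t3c.png

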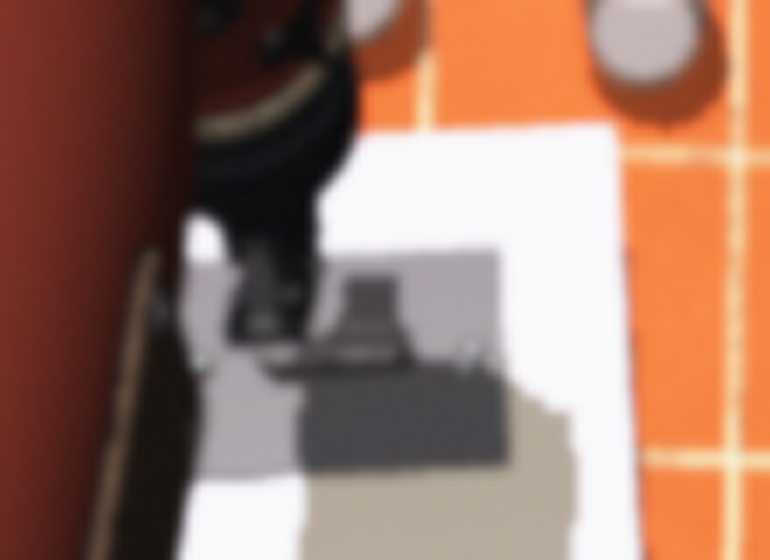

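```bash
python3 - <<'E'
from h import *
from scipy.optimize import least_squares
t=load("pics/top3.npz");s=load("pics/scene3.npz");p=np.array([.5811,.022,.235]);u=np.array([.997,.073,0])
for h in(.005,.010,.015,.02):
    f=lambda d:np.r_[proj(s,[p+d+h*u])[0]-(279.6,165.6),proj(t,[p+d-h*u])[0]-(198.4,157.9)]
    r=least_squares(f,np.zeros(3)); print(h,r.x.round(4),r.fun.round(1))
E
```

```text
0.005 [-0.0215  0.      0.0163] [ 4.   0.2  3.7 -1.7]
0.01 [-0.0188  0.0014  0.0211] [ 3.3  0.1  3.  -1.4]
0.015 [-0.0162  0.0028  0.0258] [ 2.5  0.1  2.3 -1.1]
0.02 [-0.0136  0.0043  0.0305] [ 1.7  0.1  1.6 -0.8]
```

```bash
python3 - <<'E'
from h import *
arm.gripper_to(.085); p=np.array(arm.get_ee_pos()); print(p,arm.get_grip_width(),arm.get_time_s())
u=np.array([.997,.073,0]); ims=[]
for n,(x0,y0) in(("scene",(245,115)),("top",(160,110))):
    c=shot(n,f"pics/{n}4.png")
    im=cv2.resize(c["pixels"][y0:y0+80,x0:x0+57,::-1],None,fx=7,fy=7,interpolation=cv2.INTER_CUBIC)
    for d,col in((-.0425,(0,0,255)),(0,(0,255,0)),(.0425,(255,255,0))):
        k=(proj(c,[p+u*d+[0,0,.013]])[0]-[x0,y0]+.4)*7; cv2.drawMarker(im,tuple(int(v) for v in k),col,0,14,1)
    ims.append(im)
cv2.imwrite("pics/open4.png",np.hstack(ims))
E
```

```text
[0.58101314 0.02196411 0.2350022 ] 0.08509475847578458 7.0167
```

View pics/open4.png

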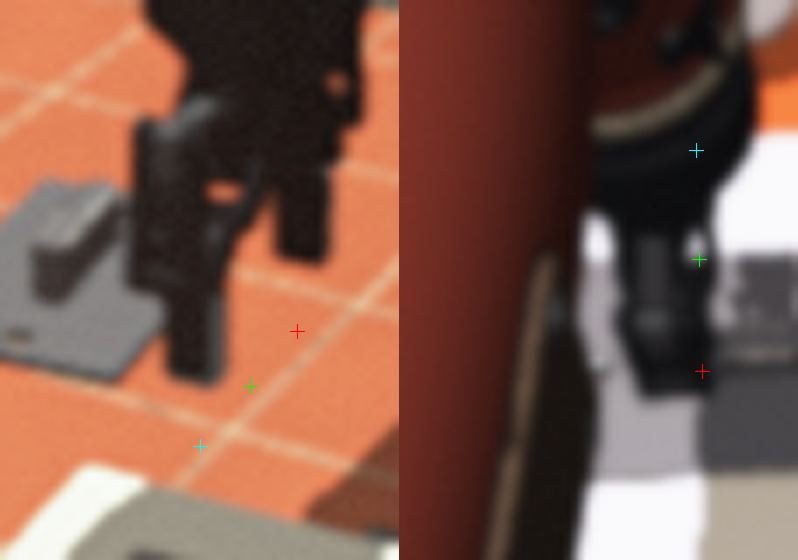

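```bash
python3 - <<'E'
from h import *
from scipy.optimize import least_squares
t=load("pics/top4.npz");s=load("pics/scene4.npz");p=np.array([.581,.022,.235]);u=np.array([.997,.073,0])
for hb in(.047,.052,.057):
    f=lambda d:np.r_[proj(s,[p+d+hb*u])[0]-(271.8,168.2),proj(s,[p+d-.0425*u])[0]-(287.5,151.8),proj(t,[p+d-hb*u])[0]-(199.0,166.0)]
    r=least_squares(f,np.zeros(3)); print(hb,r.x.round(4),r.fun.round(1))
print(onz(t,(255,195),0), proj(t,[[.58,.02,.12]]))
E
```

```text
0.047 [-0.0082 -0.0006  0.0392] [ 2.1  0.2  1.1 -0.1  2.9 -1.4]
0.052 [-0.0053  0.001   0.0428] [ 1.2  0.7  1.2 -0.7  2.2 -1. ]
0.057 [-0.0024  0.0026  0.0463] [ 0.3  1.2  1.3 -1.3  1.4 -0.6]
[ 0.50607037 -0.12074141  0.        ] [[208.50585255 161.3595049 ]]
```

Visible fingertips sit about 25–30 mm higher than the reported TCP implies, while xy agrees within a few mm. I'll find the real fingertip height by touch with a guarded descent onto the plate, jaws straddling the grip.

```bash
python3 - <<'E'
from h import *
P=lambda s:print(s,round(arm.get_grip_width(),4),np.array(arm.get_ee_pos()).round(4),np.array(arm.get_ft_force()).round(2),round(arm.get_time_s(),2))
arm.gripper_to(.05,20)
q=np.array([.581,.022,.130]); arm.move_linear(q,vel=.2); P("start")
z=.130
while z>.09:
    z-=.003; q[2]=z; arm.move_linear(q,vel=.06); f=arm.get_ft_force()
    print(round(z,3),np.round(f,1))
    if f[2]>3.5 or np.hypot(f[0],f[1])>5: break
P("end")
for n in ("scene","top"):
    c=shot(n,f"pics/{n}5.png")
    x0,y0=(240,160) if n=="scene" else (170,125)
    cv2.imwrite(f"pics/{n}5c.png",cv2.resize(c["pixels"][y0:y0+70,x0:x0+57,::-1],None,fx=7,fy=7,interpolation=cv2.INTER_CUBIC))
cv2.imwrite("pics/p5.png",np.hstack([cv2.imread("pics/scene5c.png"),cv2.imread("pics/top5c.png")]))
E
```

```text
start 0.0501 [0.5816 0.022  0.1309] [ 0.27  0.79 -0.42] 8.23
0.127 [-0.4  0.2  0.3]
0.124 [ 1.2  0.  -0. ]
0.121 [ 0.6  0.2 -0.4]
0.118 [ 0.1 -0.1 -0.2]
0.115 [ 1.  -0.4 -0.6]
0.112 [-0.1 -0.3  0.9]
0.109 [-0.1 -0.7 -0.2]
0.106 [0.1 0.  0.5]
0.103 [ 0.4  0.4 -0.5]
0.1 [1.  0.4 0.5]
0.097 [-0.3  0.3  0.4]
0.094 [-0.1  0.1  0.4]
0.091 [-6.4  0.5 21.2]
end 0.05 [0.5814 0.022  0.093 ] [-6.41  0.51 21.17] 11.48
```

View pics/p5.png

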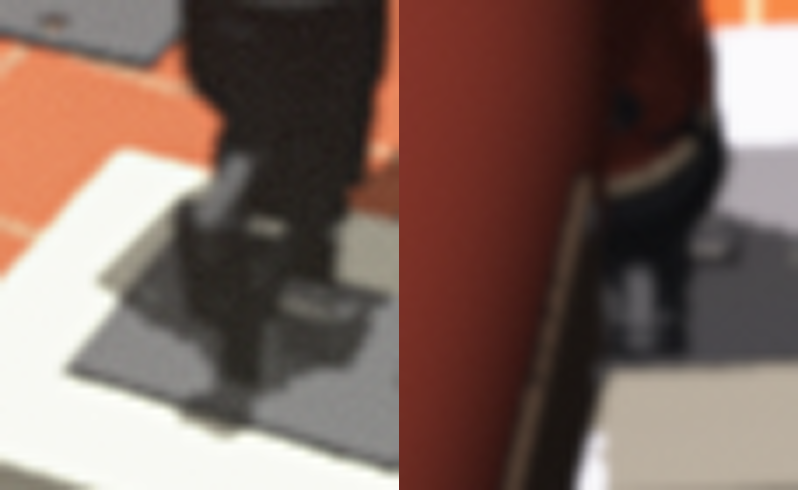

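Contact came at a TCP reading of 0.093 over the plate (z 0.125), so the real tips are about 32 mm above the TCP at this opening. I'll raise to 0.105 and close.

```bash
python3 - <<'E'
from h import *
P=lambda s:print(s,round(arm.get_grip_width(),4),np.array(arm.get_ee_pos()).round(4),np.array(arm.get_ft_force()).round(2),np.array(arm.get_ft_torque()).round(2),round(arm.get_time_s(),2))
q=np.array([.581,.023,.105]); arm.move_linear(q,vel=.08); P("start")
for w in(.026,.020,.016):
    arm.gripper_to(w,20); P(w)
    if np.hypot(*arm.get_ft_force()[:2])>5: break
E
```

```text
start 0.0501 [0.5815 0.023  0.1052] [ 0.03 -0.06 -0.69] [ 0.   -0.01 -0.02] 11.91
0.026 0.0265 [0.5808 0.023  0.1047] [ 0.09  1.36 -0.49] [-0.05  0.02 -0.08] 12.27
0.02 0.0197 [0.581  0.023  0.1049] [-0.85  0.06  0.15] [-0.    0.03  0.03] 12.5
0.016 0.016 [0.581 0.023 0.105] [ 0.64 -0.71  0.09] [-0.    0.01 -0.04] 12.72
```

```bash
python3 - <<'E'
from h import *
P=lambda s:print(s,round(arm.get_grip_width(),4),np.array(arm.get_ee_pos()).round(4),np.array(arm.get_ft_force()).round(2),np.array(arm.get_ft_torque()).round(2),round(arm.get_time_s(),2))
arm.gripper_to(.008,50); P("closed")
if arm.get_grip_width()>.012 and abs(arm.get_ft_force()[0])<25:
    q=np.array([.581,.023,.128]); arm.move_linear(q,vel=.06); P("23mm")
    q[2]=.20; arm.move_linear(q,vel=.15); P("up")
    for n in("scene","top"):
        c=shot(n,f"pics/{n}6.png"); cv2.imwrite(f"pics/{n}6b.png",cv2.resize(c["pixels"][100:290,150:404,::-1],(800,600),interpolation=cv2.INTER_CUBIC))
E
```

```text
closed 0.0129 [0.5811 0.023  0.1052] [-1.15 -0.45  2.94] [-0.01  0.1  -0.03] 12.93
23mm 0.0128 [0.5812 0.023  0.1283] [-0.87  0.06 -1.4 ] [-0.03  0.07  0.02] 13.47
up 0.0131 [0.5806 0.023  0.1991] [-0.9  -0.29 -2.36] [-0.   -0.   -0.02] 14.1
```

View pics/scene6b.png

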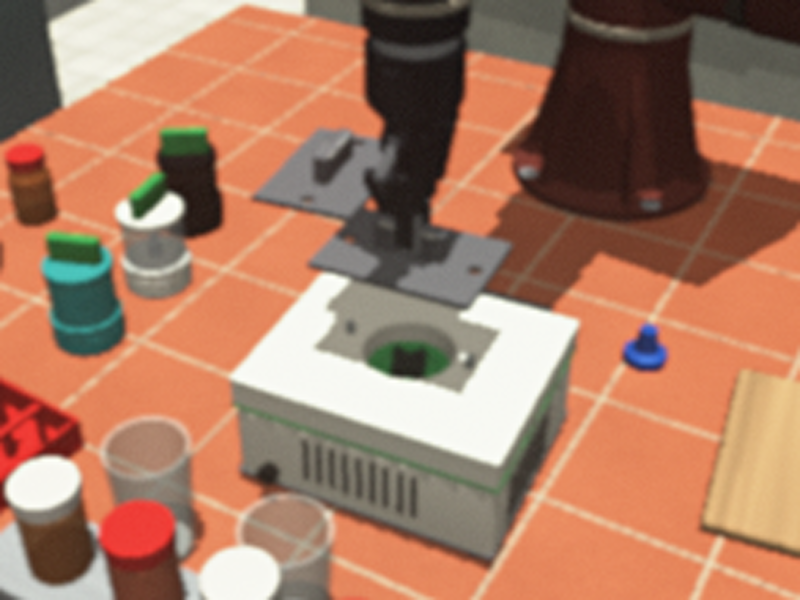

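View pics/top6b.png

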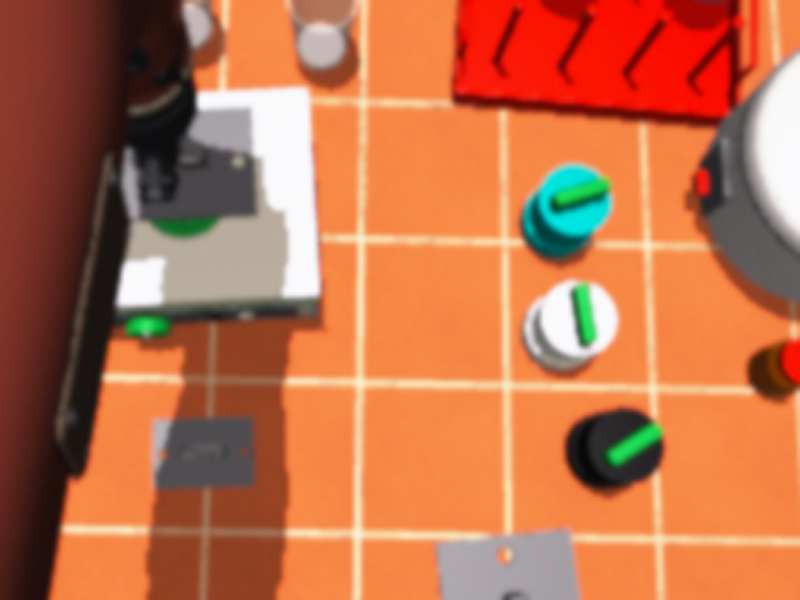

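The cover is held level. The scene view shows the well open with a green ring at (405,360) and the plate's front corners at (310,262) and (468,306). I'll check the plate's centre relative to the TCP before placing it.

```bash
python3 - <<'E'
from meas import *
s=load("pics/scene6.npz")
r=lambda x,y:(x/3.15+150-.35,y/3.158+100-.35)
a=np.radians(4.2);u=np.array([np.cos(a),np.sin(a)]);v=np.array([-u[1],u[0]])
L=onz(s,r(310,262),.219)[:2];F=onz(s,r(468,303),.219)[:2];Rr=onz(s,r(512,240),.219)[:2];h=onz(s,r(475,268),.219)[:2]
print("front len",np.linalg.norm(F-L),"side",np.linalg.norm(F-Rr))
print("centre from front edge",(L+F)/2-.048*u,"from right edge",(F+Rr)/2-.07*v,"hole",h-.056*v,"yaw",np.degrees(np.arctan2(*( (F-L)*[-1,1]))))
try: print("ik",arm.solve_ik([.4265,.3565,-.001],down(np.radians(7))))
except Exception as e: print(e)
E
```

```text
front len 0.1355134101312129 side 0.096544583509849
centre from front edge [0.57954236 0.02168108] from right edge [0.5782476  0.01929383] hole [0.58046317 0.02096749] yaw 5.2095754583844345
ik [ 0.56471146  0.54226495 -0.35240044  0.67613094  0.          2.01333474]
```

```bash
python3 - <<'E'
from h import *
P=lambda s:print(s,round(arm.get_grip_width(),4),np.array(arm.get_ee_pos()).round(4),np.array(arm.get_ft_force()).round(2),np.array(arm.get_ft_torque()).round(2),round(arm.get_time_s(),2))
R=down(np.radians(7)); q=np.array([.4275,.358,.16])
arm.move_ptp(q,R); P("over")
q[2]=.02; arm.move_linear(q,vel=.15); P("low")
c=shot("scene","pics/scene7.png"); cv2.imwrite("pics/scene7b.png",cv2.resize(c["pixels"][180:330,330:512,::-1],(728,600),interpolation=cv2.INTER_CUBIC))
c=shot("top","pics/top7.png"); cv2.imwrite("pics/top7b.png",cv2.resize(c["pixels"][100:280,50:290,::-1],(800,600),interpolation=cv2.INTER_CUBIC))
E
```

```text
over 0.0126 [0.4283 0.3573 0.1601] [-0.05  0.12 -1.17] [-0.03  0.    0.04] 15.58
low 0.0129 [0.4282 0.3583 0.0208] [ 0.54  0.43 -0.83] [ 0.01  0.02 -0.02] 16.67
```

View pics/scene7b.png

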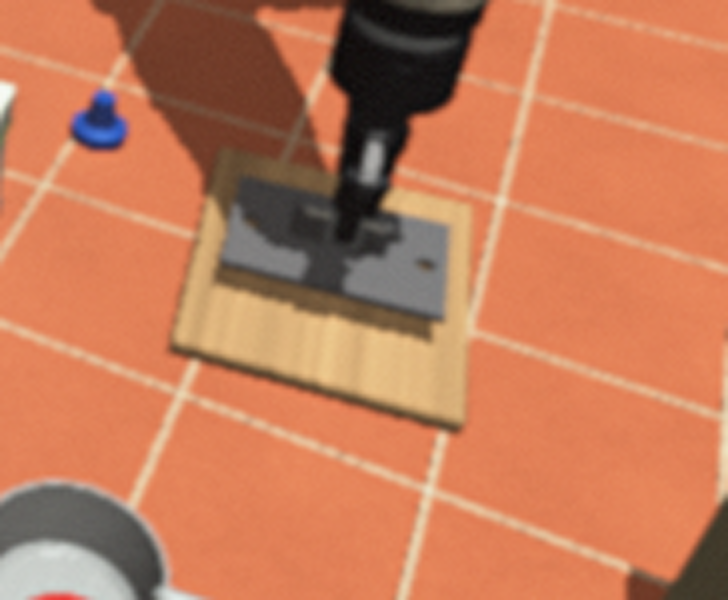

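View pics/top7b.png

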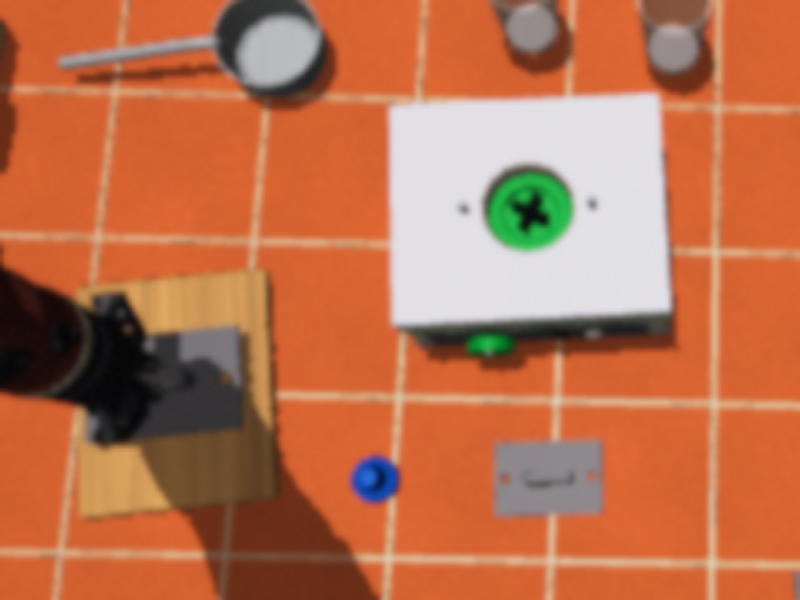

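```bash
python3 - <<'E'
from h import *
s=load("pics/scene7.npz"); t=load("pics/top7.npz")
r=lambda x,y:(x/4+330-.38,y/4+180-.38)
pc=np.array([onz(s,r(*k),.040)[:2] for k in((218,265),(442,316),(450,225),(235,178))])
bc=np.array([onz(s,r(*k),.014)[:2] for k in((172,346),(463,424),(472,206),(222,150))])
for n,c in(("plate",pc),("board",bc)): print(n,c.mean(0),np.linalg.norm(np.roll(c,-1,0)-c,axis=1).round(4),[np.degrees(np.arctan2(-(d)[0],d[1])).round(1) for d in (c[1]-c[0],c[2]-c[3])])
print("pos err in scene",pc.mean(0)-bc.mean(0))
g=lambda x,y:(x/3.333+50-.35,y/3.333+100-.35)
# top view : right edge of plate (y-) corners
print("top plate -y edge mid",np.mean([onz(t,g(*k),.040)[:2] for k in((240,326),(241,427))],0),"board -y edge mid",np.mean([onz(t,g(*k),.014)[:2] for k in((266,268),(276,495))],0))
E
```

```text
plate [0.43121495 0.35550749] [0.1389 0.094  0.1428 0.0959] [np.float64(10.3), np.float64(9.4)]
board [0.43074064 0.35805195] [0.1754 0.2176 0.1757 0.2181] [np.float64(8.5), np.float64(8.4)]
pos err in scene [ 0.00047432 -0.00254446]
top plate -y edge mid [0.43480152 0.28650896] board -y edge mid [0.43576399 0.26726473]
```

The cover's offset from the board's centre is under 3 mm in both views. I'll lower it to contact.

```bash
python3 - <<'E'
from h import *
P=lambda s:print(s,round(arm.get_grip_width(),4),np.array(arm.get_ee_pos()).round(4),np.array(arm.get_ft_force()).round(2),np.array(arm.get_ft_torque()).round(2),round(arm.get_time_s(),2))
q=np.array([.4275,.3595,.004]); arm.move_linear(q,vel=.08); P("4")
for z in(.002,.0005,-.001,-.002,-.003):
    q[2]=z; arm.move_linear(q,vel=.05); f=arm.get_ft_force(); P(z)
    if f[2]>2.5: break
E
```

```text
4 0.0128 [0.4271 0.3593 0.0036] [ 0.37  0.09 -0.74] [-0.02  0.02 -0.01] 17.12
0.002 0.0129 [0.4275 0.3595 0.0021] [-0.22 -0.2  -1.84] [-0.05 -0.01 -0.06] 17.37
0.0005 0.0126 [0.4275 0.3595 0.0005] [-0.18  0.08 -1.37] [-0.05 -0.   -0.03] 17.62
-0.001 0.0129 [ 0.4277  0.3596 -0.0008] [-0.12 -0.54  2.38] [-0.03  0.04 -0.  ] 17.87
-0.002 0.0125 [ 0.4277  0.3596 -0.0008] [-4.35 -2.18 14.92] [-0.59  0.79 -0.01] 18.12
```

```bash
python3 - <<'E'
from h import *
P=lambda s:print(s,round(arm.get_grip_width(),4),np.array(arm.get_ee_pos()).round(4),np.array(arm.get_ft_force()).round(2),round(arm.get_time_s(),2))
q=np.array([.4275,.3595,-.001]); arm.move_linear(q,vel=.05); P("back")
arm.gripper_to(.05,20); P("open")
q[2]=.10; arm.move_linear(q,vel=.2); P("up")
t=load("pics/top7.npz"); s=load("pics/scene7.npz")
a=cv2.resize(t["pixels"][145:180,190:228,::-1],None,fx=12,fy=12,interpolation=cv2.INTER_CUBIC)
b=cv2.resize(s["pixels"][195:230,258:300,::-1],None,fx=8,fy=12,interpolation=cv2.INTER_CUBIC)
cv2.imwrite("pics/drive.png",np.hstack([a,b])); print(a.shape,b.shape)
c=shot("scene","pics/scene8.png"); cv2.imwrite("pics/scene8b.png",cv2.resize(c["pixels"][180:330,330:512,::-1],(728,600),interpolation=cv2.INTER_CUBIC))
E
```

```text
back 0.0125 [ 0.4276  0.3596 -0.0008] [-1.69 -1.19  6.04] 18.37
open 0.0498 [ 0.4275  0.3595 -0.0011] [-0.32 -0.64 -0.61] 18.81
up 0.0501 [0.4271 0.3592 0.0992] [ 0.18  0.95 -0.58] 19.47
(420, 456, 3) (420, 336, 3)
```

View pics/drive.png

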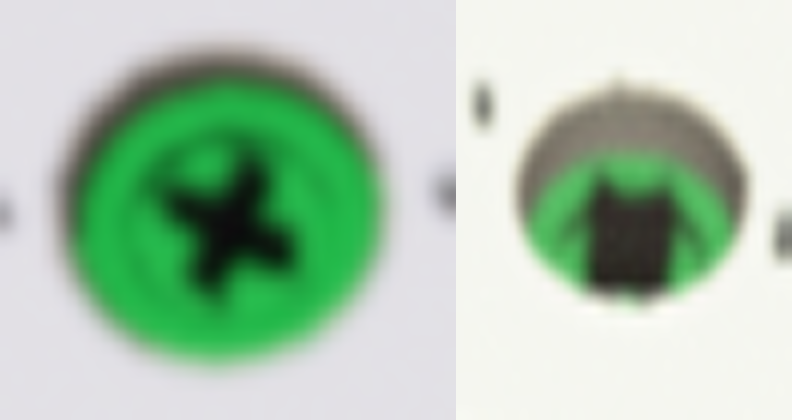

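View pics/scene8b.png

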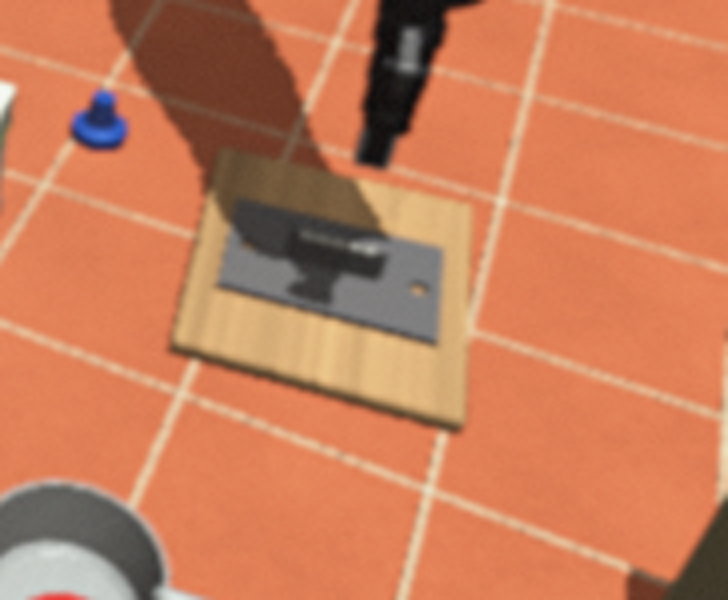

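```bash
python3 - <<'E'
from meas import *
t=load("pics/top7.npz"); 
H,S,V=hsv(t)
sub=np.zeros(V.shape,bool); sub[145:180,190:228]=1
k=cv2.resize(t["pixels"],None,fx=4,fy=4,interpolation=cv2.INTER_CUBIC); 
g=k[...,1].astype(int)
for th in(60,75,90,105):
    m=(g<th); mm=np.zeros_like(m); mm[155*4:172*4,201*4:218*4]=m[155*4:172*4,201*4:218*4]
    P=np.argwhere(mm)[:,::-1]/4.0-.375
    W=np.array([onz(t,p,.112)[:2] for p in P]); c=W.mean(0); d=W-c; r=np.hypot(*d.T); a=np.arctan2(d[:,1],d[:,0])
    for rr in(.006,.009): 
        s=r>rr; z=(r[s]**2*np.exp(4j*a[s])).sum(); print(th,len(P),c.round(4),"rmax",r.max().round(4),"angle mod90",np.degrees(np.angle(z)/4)%90)
# well: non-white region
w=(S>60)|(V<190); w&=sub; w[:, :194]=0; w[:,223:]=0
n,l=cv2.connectedComponents(w.astype(np.uint8)); L=l[163,200]; cs,_=cv2.findContours((l==L).astype(np.uint8),cv2.RETR_EXTERNAL,cv2.CHAIN_APPROX_NONE); e=cv2.fitEllipse(max(cs,key=len)); print("well",e,onz(t,e[0],.12),np.array(e[1])*.985/348)
print("pins mid",onz(t,(208.1,161.4),.133))
# mill recheck in top7
gm=comp((H>45)&(H<80)&(S>130)&(V>80),(335,199)); P=np.argwhere(gm)[:,::-1].astype(float); W=np.array([onz(t,p,.126)[:2] for p in P]); print("wing",gm.sum(),W.mean(0),cv2.minAreaRect((W*1000).astype(np.float32)))
E
```

```text
60 676 [0.576  0.0197] rmax 0.0157 angle mod90 66.81087302983894
60 676 [0.576  0.0197] rmax 0.0157 angle mod90 66.73959006994967
75 830 [0.5762 0.0197] rmax 0.0169 angle mod90 67.13602066690149
75 830 [0.5762 0.0197] rmax 0.0169 angle mod90 67.13253800275461
90 988 [0.5763 0.0198] rmax 0.0183 angle mod90 67.32754384733028
90 988 [0.5763 0.0198] rmax 0.0183 angle mod90 67.36564541656995
105 1160 [0.5766 0.02  ] rmax 0.0195 angle mod90 67.5129070134897
105 1160 [0.5766 0.02  ] rmax 0.0195 angle mod90 67.48350435870896
well ((207.75987243652344, 161.48776245117188), (25.501474380493164, 27.257165908813477), 83.16364288330078) [0.57955583 0.02216019 0.12      ] [0.0721809  0.07715031]
pins mid [0.5760233  0.01964926 0.133     ]
wing 79 [ 0.47409986 -0.34871951] ((473.683349609375, -348.929931640625), (50.16265869140625, 12.983941078186035), 7.949192047119141)
```

The cover lies flat and centred on the board with its grip up. The drive arms stand at about 67° mod 90, which is -23°. Now I'll fetch the mill.

```bash
python3 - <<'E'
from h import *
P=lambda s:print(s,round(arm.get_grip_width(),4),np.array(arm.get_ee_pos()).round(4),np.array(arm.get_ft_force()).round(2),np.array(arm.get_ft_torque()).round(2),round(arm.get_time_s(),2))
R=down(np.radians(96.5)); q=np.array([.479,-.350,.17])
print(np.round(arm.solve_ik(q,R),2))
arm.move_ptp(q,R); P("over")
q[2]=.11; arm.move_linear(q,vel=.15)
c=shot("scene","pics/scene9.png"); cv2.imwrite("pics/scene9b.png",cv2.resize(c["pixels"][115:205,165:255,::-1],(600,600),interpolation=cv2.INTER_CUBIC))
P("low")
E
```

```text
[-0.75  0.44 -0.02  1.11  0.   -0.87]
over 0.0504 [ 0.4793 -0.3494  0.1699] [-0.04 -0.61 -0.61] [-0.02  0.02 -0.  ] 22.05
low 0.0499 [ 0.4797 -0.3503  0.111 ] [ 0.13  0.15 -0.64] [-0.07 -0.04 -0.01] 22.65
```

View pics/scene9b.png

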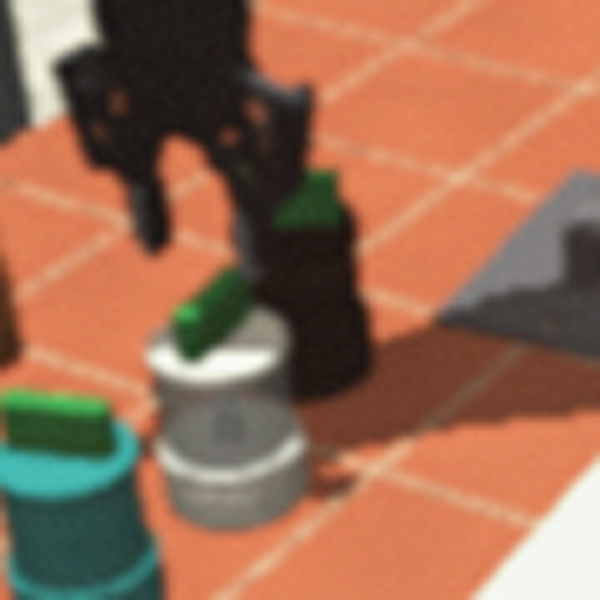

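```bash
python3 - <<'E'
from h import *
P=lambda s:print(s,round(arm.get_grip_width(),4),np.array(arm.get_ee_pos()).round(4),np.array(arm.get_ft_force()).round(2),np.array(arm.get_ft_torque()).round(2),round(arm.get_time_s(),2))
q=np.array([.480,-.348,.076]); arm.move_linear(q,vel=.1); P("down")
arm.gripper_to(.022,20); P("22")
c=shot("scene","pics/scene10.png"); cv2.imwrite("pics/scene10b.png",cv2.resize(c["pixels"][125:205,165:245,::-1],(600,600),interpolation=cv2.INTER_CUBIC))
E
```

```text
down 0.0498 [ 0.4802 -0.3482  0.0765] [ 0.09 -0.97  0.18] [-0.04 -0.01 -0.01] 23.14
22 0.0219 [ 0.4801 -0.3481  0.0763] [-0.4   0.53  0.08] [-0.01  0.02  0.01] 23.52
```

View pics/scene10b.png

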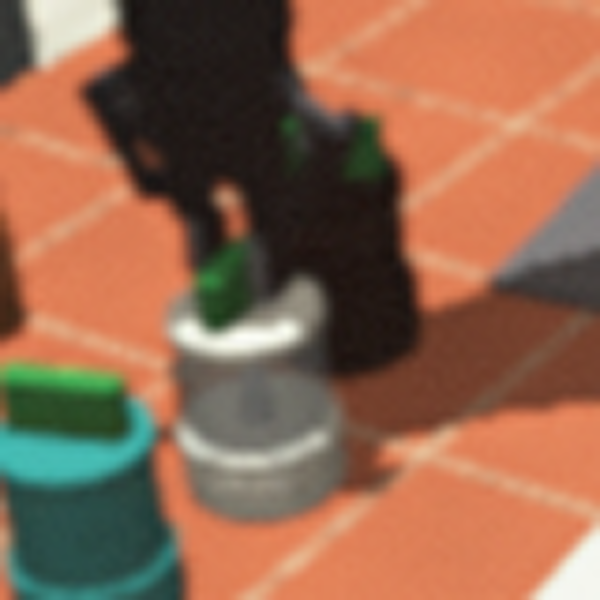

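The jaws straddle the wing and the mill is upright. I'll close, lift, and carry it to just above the well with the wing at -23°.

```bash
python3 - <<'E'
from h import *
P=lambda s:print(s,round(arm.get_grip_width(),4),np.array(arm.get_ee_pos()).round(4),np.array(arm.get_ft_force()).round(2),np.array(arm.get_ft_torque()).round(2),round(arm.get_time_s(),2))
arm.gripper_to(.008,80); P("closed")
if arm.get_grip_width()>.011:
    q=np.array([.480,-.348,.10]); arm.move_linear(q,vel=.1); P("lift")
    if -6<arm.get_ft_force()[2]<-1.5:
        q[2]=.235; arm.move_linear(q,vel=.25); P("up")
        R=down(np.radians(67)); q=np.array([.5795,.0215,.235]); arm.move_ptp(q,R); P("over machine")
        q[2]=.208; arm.move_linear(q,vel=.1); P("low")
        c=shot("scene","pics/scene11.png"); cv2.imwrite("pics/scene11b.png",cv2.resize(c["pixels"][135:265,200:350,::-1],(690,598),interpolation=cv2.INTER_CUBIC))
E
```

```text
closed 0.0126 [ 0.4801 -0.3481  0.076 ] [1.49 0.09 0.1 ] [-0.18 -0.04  0.03] 23.81
lift 0.012 [ 0.4801 -0.3481  0.1001] [-1.    0.3  -3.23] [ 0.    0.02 -0.01] 24.2
up 0.0124 [ 0.4795 -0.3475  0.2333] [ 0.03  0.08 -2.18] [0.03 0.01 0.06] 24.89
over machine 0.0122 [0.5794 0.0207 0.2345] [-0.53  0.01 -2.79] [-0.1  -0.01  0.02] 26.32
low 0.0118 [0.5793 0.0209 0.2079] [ 0.5   0.37 -1.88] [-0.05 -0.02 -0.01] 26.73
```

View pics/scene11b.png

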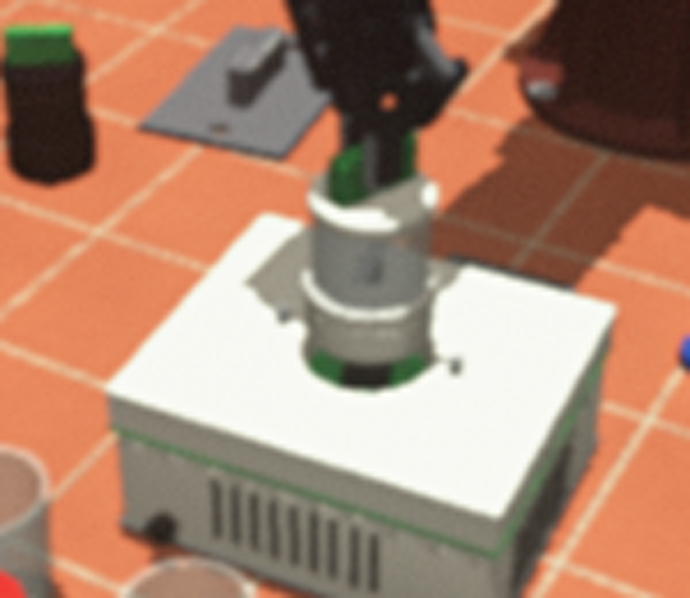

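```bash
python3 - <<'E'
from h import *
c=load("pics/scene11.npz"); x0,y0,k=258,178,10
im=cv2.resize(c["pixels"][y0:y0+58,x0:x0+50,::-1],None,fx=k,fy=k,interpolation=cv2.INTER_CUBIC)
T=lambda p:((proj(c,[p])[0]-[x0,y0]+.5)*k)
pins=np.array([(285,316),(456,367)])/4.6+[200,135]-.4
w=[onz(c,p,.133) for p in pins]; print(w, np.linalg.norm(w[0]-w[1])); W=(w[0]+w[1])/2; print("well scene",W)
cv2.imwrite("pics/foot_raw.png",im)
def circ(ctr,z,r,col):
    a=np.linspace(0,2*np.pi,60); pts=np.array([T([ctr[0]+r*np.cos(x),ctr[1]+r*np.sin(x),z]) for x in a]).astype(int); cv2.polylines(im,[pts],True,col,1)
circ(W,.132,.0355,(0,0,255)); circ(W,.136,.038,(0,0,255)); circ(W,.12,.04,(255,0,0)); circ(W,.132+.096,.036,(0,255,255))
for p in pins: cv2.drawMarker(im,tuple(int(v) for v in (p-[x0,y0]+.5)*k),(255,0,255),0,10,1)
cv2.imwrite("pics/foot.png",im)
E
```

```text
[array([ 0.59510979, -0.02708129,  0.133     ]), array([0.58806957, 0.08182188, 0.133     ])] 0.10913050258932473
well scene [0.59158968 0.02737029 0.133     ]
```

View pics/foot.png

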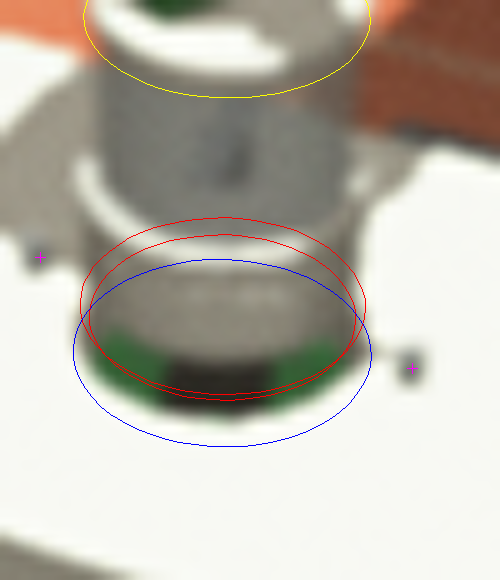

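The foot sits centred over the well within about half a pixel: the rim spans x 80–365 and the foot edges are at 82 and 362. I'll descend under guard.

```bash
python3 - <<'E'
from h import *
P=lambda s:print(s,round(arm.get_grip_width(),4),np.array(arm.get_ee_pos()).round(4),np.array(arm.get_ft_force()).round(1),np.array(arm.get_ft_torque()).round(2),round(arm.get_time_s(),2))
q=np.array([.5795,.0215,.197]); arm.move_linear(q,vel=.08); P("197")
z=.197
while z>.183:
    z-=.002; q[2]=z; arm.move_linear(q,vel=.05); P(round(z,4))
    f=arm.get_ft_force()
    if f[2]>4 or np.hypot(*f[:2])>5: break
E
```

```text
197 0.0123 [0.5793 0.0215 0.1971] [-0.4 -0.5 -2.1] [ 0. -0. -0.] 27.07
0.195 0.0121 [0.5796 0.0215 0.1952] [ 0.1 -0.3 -2.2] [0.   0.01 0.04] 27.32
0.193 0.012 [0.5798 0.0215 0.1931] [ 1.4 -0.3 -1.7] [ 0.05 -0.28 -0.04] 27.57
0.191 0.0123 [0.5802 0.0215 0.1914] [ 2.3 -0.6  0.3] [ 0.14 -0.79 -0.07] 27.82
0.189 0.0122 [0.58   0.0215 0.189 ] [ 5.1  0.1 -1.3] [ 0.18 -1.39 -0.06] 28.07
```

```bash
python3 - <<'E'
from h import *
P=lambda s:print(s,round(arm.get_grip_width(),4),np.array(arm.get_ee_pos()).round(4),np.array(arm.get_ft_force()).round(1),np.array(arm.get_ft_torque()).round(2),round(arm.get_time_s(),2))
q=np.array([.5795,.0215,.194]); arm.move_linear(q,vel=.08); P("194")
q[0]=.5835; arm.move_linear(q,vel=.06); P("shift")
z=.194
while z>.183:
    z-=.0025; q[2]=z; arm.move_linear(q,vel=.05); P(round(z,4))
    f=arm.get_ft_force()
    if f[2]>4 or np.hypot(*f[:2])>5: break
E
```

```text
194 0.0119 [0.5791 0.0215 0.194 ] [1.1 0.1 0.2] [ 0.09 -0.44 -0.09] 28.32
shift 0.0123 [0.5829 0.0215 0.1934] [ 0.4 -1.1 -2.5] [ 0.02 -0.04 -0.09] 28.57
0.1915 0.0121 [0.5831 0.0215 0.191 ] [ 0.4  0.  -2.4] [ 0.01  0.01 -0.05] 28.82
0.189 0.0121 [0.5833 0.0215 0.1888] [ 0.3 -0.4 -1.3] [ 0.04 -0.02 -0.03] 29.07
0.1865 0.0128 [0.5834 0.0215 0.1863] [-0.7 -0.7 -2.3] [-0.05  0.    0.04] 29.32
0.184 0.0121 [0.5834 0.0215 0.1838] [ 0.1  0.3 -2.6] [ 0.02  0.04 -0.  ] 29.57
0.1815 0.0122 [0.5834 0.0215 0.1813] [ 0.  -0.7 -3.6] [-0.02 -0.02  0.01] 29.82
```

The mill has slid past the unmeshed stop height with no load, so the splines are meshed. Now I'll press it down in steps.

```bash
python3 - <<'E'
from h import *
P=lambda s:print(s,round(arm.get_grip_width(),4),np.array(arm.get_ee_pos()).round(4),np.array(arm.get_ft_force()).round(1),np.array(arm.get_ft_torque()).round(2),round(arm.get_time_s(),2))
q=np.array([.5835,.0215,.1785]); arm.move_linear(q,vel=.05); P("1785")
z=.1785
while z>.166:
    z-=.0015; q[2]=z; arm.move_linear(q,vel=.03); P(round(z,4))
    f=arm.get_ft_force()
    if f[2]>14 or np.hypot(*f[:2])>8: break
E
```

```text
1785 0.0125 [0.5833 0.0215 0.1782] [-0.5  0.3 -1.9] [0.01 0.05 0.04] 30.07
0.177 0.0118 [0.5836 0.0215 0.1771] [-0.7 -0.6 -1.5] [-0.04 -0.11  0.03] 30.32
0.1755 0.0123 [0.5838 0.0214 0.176 ] [-1.4 -1.2  4.5] [-0.17  0.22  0.06] 30.57
0.174 0.0123 [0.5838 0.0214 0.1744] [-0.7 -1.   5.7] [-0.19  0.23  0.06] 30.82
0.1725 0.0124 [0.5838 0.0214 0.173 ] [-2.1 -2.6  6.4] [-0.18  0.25  0.05] 31.07
0.171 0.0124 [0.5839 0.0213 0.1716] [-1.7 -1.9  7.6] [-0.24  0.31 -0.  ] 31.32
0.1695 0.0121 [0.584  0.0212 0.1707] [-2.  -1.3 11. ] [-0.23  0.56  0.02] 31.57
0.168 0.0122 [0.5844 0.0211 0.1705] [-5.1 -2.6 22.4] [-0.22  1.31  0.02] 31.82
```

The ring starts moving at about 4.5 N, plus 3 N of mill weight. It stops hard at TCP 0.1705, 6 mm lower, which matches the description. I'll do a final check with pictures while holding.

```bash
python3 - <<'E'
from h import *
P=lambda s:print(s,round(arm.get_grip_width(),4),np.array(arm.get_ee_pos()).round(4),np.array(arm.get_ft_force()).round(1),np.array(arm.get_ft_torque()).round(2),round(arm.get_time_s(),2))
arm.wait(.5); P("hold")
for n in("scene","top"):
    c=shot(n,f"pics/{n}12.png")
    cv2.imwrite(f"pics/{n}12b.png",cv2.resize(c["pixels"][:,:,::-1],(800,600),interpolation=cv2.INTER_CUBIC))
c=load("pics/scene12.npz"); cv2.imwrite("pics/scene12c.png",cv2.resize(c["pixels"][140:270,210:350,::-1],(640,594),interpolation=cv2.INTER_CUBIC)); P("end")
E
```

```text
hold 0.012 [0.5844 0.0211 0.1705] [-4.8 -2.4 21.4] [-0.22  1.37 -0.04] 32.32
end 0.0128 [0.5844 0.0211 0.1705] [-5.2 -1.6 22.1] [-0.29  1.37  0.05] 32.42
```

View pics/scene12b.png

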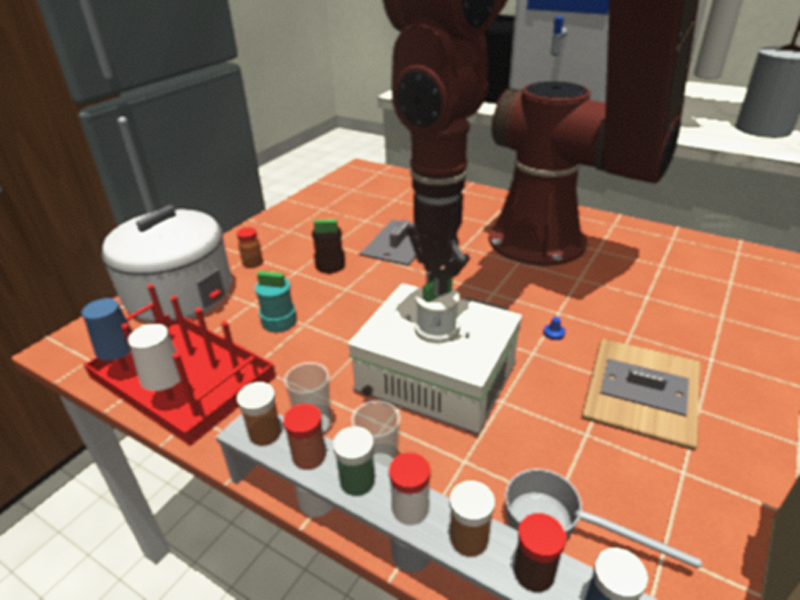

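View pics/scene12c.png

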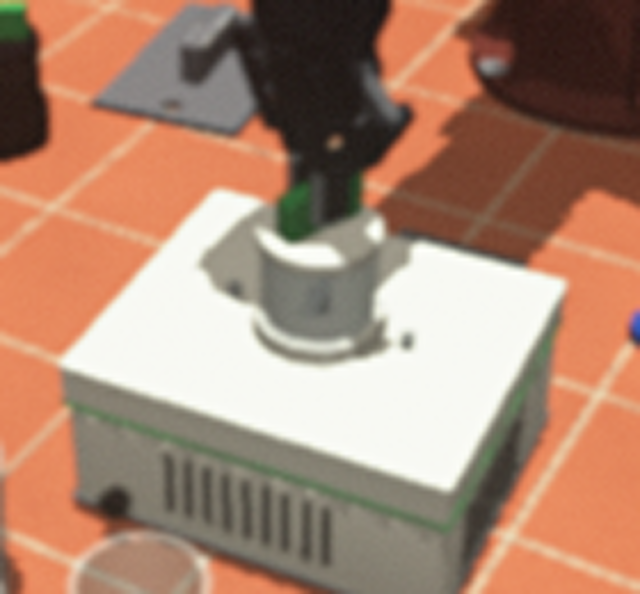

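View pics/top12b.png

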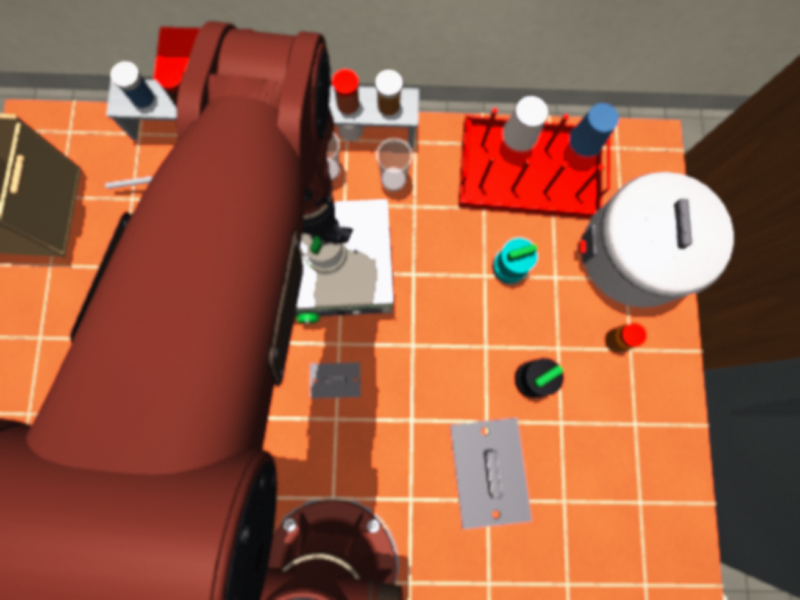

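```bash
python3 - <<'E'
from h import *
P=lambda s:print(s,round(arm.get_grip_width(),4),np.array(arm.get_ee_pos()).round(4),np.array(arm.get_ft_force()).round(1),np.array(arm.get_ft_torque()).round(2),round(arm.get_time_s(),2))
arm.move_linear([.5827,.0215,.168],vel=.02); P("relax")
arm.wait(.5); P("hold")
E
```

```text
relax 0.0125 [0.584  0.0211 0.1705] [-3.2 -1.8 20.1] [-0.2   0.78  0.03] 32.67
hold 0.0123 [0.5841 0.0211 0.1705] [-2.9 -1.9 20.6] [-0.2   0.87  0.04] 33.17
```

The side load has dropped, and it holds steadily at the stop height with about 20 N. I'm handing in.

```bash
python3 - <<'E'
from h import *
arm.job_done(); print(arm.get_time_s())
E
```

```text
the job is handed in; nothing more can be done
the job is handed in; nothing more can be done
```

The job is handed in at about 33 s of the 54 s allowed. The cover is on the chopping board and the spice mill is on the drive. The arm still grips the mill and presses it to the ring's bottom stop.

**Last checks**
- **Cover:** it lies flat, grip up. Just before the final lowering it was within 3 mm of the board's centre in both views.
- **Mill meshing:** it slid past the unmeshed stop height with no load.
- **Ring:** it started to move at about 7 N including the mill's weight. It travelled 6 mm to a hard stop at TCP height 0.1705 m, and held there steadily at about 20 N.
- **Other items:** the final pictures show the stopper, jar, look-alikes and both tumblers where they stood, as far as visible. In the top view the arm hid most of the dipper and part of one tumbler; the scene view shows both in place.

**What went wrong or disagreed**
- **First cover grasp:** it closed on nothing. The real fingertips stand about 25–30 mm above the reported TCP. I found this by touching the plate and then corrected for it.
- **Cameras:** the two views differed by 3–10 mm in x, mostly about 6.
- **Mill insertion:** the first try touched the well's rim with about 5 N. I raised it slightly, shifted it 4 mm in +x, and it went in freely.
- **Remaining side load:** about 3 N sideways was still on the mill at hand-in.

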